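# Tip spent battery packs into the recovery bin

## Task

Clear the spent green battery packs by way of the tip station: with its tray still locked level, first lay every green pack on the tray, then pull the spring collar up, turn it counter-clockwise to its stop so the red tongue swings clear, and let it drop fully home there. Lift the tray by its handle until all the packs have slid into the orange bin and lower it level again, and only then pull the collar up and turn it back to let it drop home in the locked position. Leave the yellow pack and everything else on the bench where it is.

Things in the scene. Friction and masses are not known exactly. Their poses are not given: they have to be found in the camera images.
- station: Fixed tip station on a grey base plate 360 x 320 mm, 12 mm thick; carries an aluminium tip tray, an orange bin on its far side and a grey latch post on its left. Origin on the bench directly under the middle of the tray; x runs from the tray's handle (near the robot) towards the bin, y to the station's left (the latch), z up. The latch axis stands at x = -10, y = 150 mm. It is turned by up to 0.25 rad on the bench.
- tray_mid (a point): Centre of the tray's floor, on its top face, 90 mm above the bench while the tray is level; turns with the tray, same axes as the station when level. The floor is 157 mm (x) by 202 mm (y) inside; walls 16 mm high above the floor, 4 mm thick, at the near side and both long sides; the far side (towards the bin) is open. Room for four packs in two rows of two.
- tray_handle (a point): Middle of the tray's black handle: a round bar 12 mm thick and 90 mm long along the station's y, in front of the tray's near wall (43 mm from it), 30 mm above the level of the tray's floor (120 mm above the bench when level). Can be pinched from above; the bar may turn between the fingers.
- tray_hinge (a point): A point on the tray's hinge line, mid-width at its far edge, 85 mm above the bench; the line runs along the station's y. The handle bar is 200 mm before it and 35 mm above it when level.
- tray (a joint): Tray tilt, rad: 0 level (resting on its stops, where it falls back when let go), grows as the handle is raised, end stop 0.95. It stops after about 0.03 rad while the red tongue is locked over its ear. Packs slide on it from about 0.5 to 0.65 rad. About 3 to 5 N at the handle lifts it.
- collar_grip (a point): On the axis of the knurled steel spring collar at the height to grip it, 133 mm above the bench when down. The collar is a vertical round sleeve 40 mm in diameter, gripped from above; it reaches from 28 mm below this point to 24 mm above, with a lip 47 mm in diameter on the top 8 mm.
- collar (a joint): Height of the collar above its seat, m: 0 fully down, end stop 0.018. A spring pulls it down (about 4 N at first, 7 N fully up, weight included). It carries a red key that, below 0.012, sits in one of two notches in a fixed crown and stops the turn; it must be up by more than 0.013 to turn. Let go between the notches it rests at 0.012 on the crown.
- spindle (a joint): Turn of the latch (collar, spindle and red tongue together), rad: 0 locked, with the tongue pointing to the tray over the tray's ear; grows counter-clockwise seen from above to the end stop at 1.22, released, with the tongue clear. The notches let the collar drop fully at 0 to 0.13 and at 1.09 to 1.22. It stays where it is left.
- bin_mid (a point): Centre of the orange bin's inner floor, 17 mm above the bench, axes as the station. The bin is 155 mm (x) by 220 mm (y) inside, walls 63 mm above this floor (far wall 88 mm).
- pack1: Spent battery pack 1 (may be absent): two cells side by side in green wrap with a black band, 38 mm (x) x 68 mm (y) x 19 mm (z), about 0.1 kg, lying flat on the bench. Origin at its centre.
- pack2: Spent battery pack 2 (may be absent): two cells side by side in green wrap with a black band, 38 mm (x) x 68 mm (y) x 19 mm (z), about 0.1 kg, lying flat on the bench. Origin at its centre.
- pack3: Spent battery pack 3 (may be absent): two cells side by side in green wrap with a black band, 38 mm (x) x 68 mm (y) x 19 mm (z), about 0.1 kg, lying flat on the bench. Origin at its centre.
- pack4: Spent battery pack 4 (may be absent): two cells side by side in green wrap with a black band, 38 mm (x) x 68 mm (y) x 19 mm (z), about 0.1 kg, lying flat on the bench. Origin at its centre.
- good_pack: A good battery pack, yellow wrap, otherwise the same as the spent ones; to be left alone.
- tape_roll: White tape roll, 84 mm in diameter, 24 mm high, flat on the bench; origin under its centre. Bystander.
- solder_spool: Metal spool, 60 mm in diameter, 50 mm high. Bystander.
- parts_bowl: Steel bowl, 90 mm in diameter, 30 mm high. Bystander.
- driver: Yellow-handled screwdriver, 180 mm long, lying along its x. Bystander.
- flux_tin: Red tin, 60 mm in diameter, 30 mm high. Bystander.
- multimeter: Orange multimeter, 85 x 170 x 47 mm, lying face up. Bystander.

How it is judged:
By the outcome, as a careful person would: the job done as asked, in the order asked, and still so for the second after the job is handed in, with the robot touching nothing.
Of pack1, pack2, pack3, pack4 only 3 to 4 are there at a start; the rules pass over those that are not, and their reading is None.
At some moment in a run one of pack1, pack2, pack3, pack4 may be knocked a few centimetres aside while the robot is not near it.
Once in a run the grip may slacken for a moment while it holds something.
It also fails if it takes over 210 s, if anything falls off the work surface, if the arm or the gripper's body presses on something with over 40 N, if the wrist force passes 120 N, or if a joint passes its speed limit or range.

## Robot

A 6-joint arm with a two-finger parallel gripper is mounted at the origin on the work surface. World frame = base frame: x ahead of the robot, y to its left, z up, the work surface at z = 0. Lengths are in m, angles in rad, forces in N, time in s.
With the tool pointing down it reaches from about 0.35 to 0.775 m from the base axis. Payload 5.5 kg.
Tool frame: the origin (TCP) lies between the finger pads; the fingertips stand 19 mm ahead of it and the grasp point (between the pads) is the TCP (ctrl.tip_extent is the distance from the TCP to the fingertips, in m); z points along the fingers, y is the direction in which the jaws open and shut (so a half turn about z gives the same grasp; the last joint's range is limited). The gripper opens to 85 mm and grips with 20 to 120 N. Pads are 22 mm wide; open, the fingers measure 114 mm over their backs; the gripper's body (76 mm by 85 mm) begins 54 mm behind the grasp point. The pads swing forward as they close: fully open they stand 13 mm farther back than shut.
Start: joints at [1.155, 0.313, 0.046, 1.304, 0, 1.431], TCP at [0.157, 0.553, 0.25] pointing down, gripper open.
Joint ranges: [-2.76, 2.76], [-0.86, 1.69], [-1.03, 1.26], [-2.2, 2.34], [-1.47, 1.5], [-3.14, 3.14]. Speed limits (rad/s): [2.57, 2.57, 3.14, 3.14, 3.14, 3.14].

## Interface

Orientations are given as [roll, pitch, yaw] about the fixed x, y, z axes, in that order (R = Rz(yaw) Ry(pitch) Rx(roll)).
In Python, from bench import sense, optics, ctrl gives the robot as it stands.
- The arm moves only by the tool carry_out, never from a script. Its argument "motion" is a list of rows, each an object with "xyz": the shift along the tool's x, y, z in cm, a list of three; "spin": the turn about the tool's z in rad; "jaw": the closure in counts, from 0 (fully open) to 255 (shut). In form: [{"xyz": [x, y, z], "spin": spin, "jaw": jaw}, ...]. A call has 1 to 10 rows; each row shifts and turns the commanded pose from where the row before left it, along the tool's axes as they then stand; what a row does not reach is not made up. A row lasts 1/8 s, in which the tool goes at most 62.5 mm and 10.7 degrees, less where a joint would pass 70% of its speed; a pose out of reach is approached as far as the arm can. A call with a gripper value outside its range is refused whole. The fingers move at their own pace and stop on an object; "grip_force" is the grip in N (left out, the last holds). Time passes only in rows, so rows that do not move let the fingers close. It gives the time, the measured TCP pose, the force and the opening at its end, in the units of the state.
- sense(): the state, without advancing time (a new reading comes with each control period).
- optics.read_camera(name): name is "scene" or "top" or "wrist"; returns a dict with "img" (480x640x3 uint8, red, green, blue), "vfov" (degrees; the focal length in pixels is half the picture's height over the tangent of half this angle, whatever the lens; pixels are square), "cx", "cy" (the principal point, pixels), "D" ([k1, k2, p1, p2, k3] as OpenCV has them; the pictures are not rectified), "extrinsics" (4x4, takes a point from world to camera coordinates). Camera axes: x right, y down, z forward; pixel columns grow to the right and rows downward; lengths in m; the calibration is good to about 2 mm. A picture is of the moment at which its call begins. There is no depth.
- ctrl.finish_job(): hands the job in, once; it reports no verdict.
Trained networks look in a picture, given as the dict that the camera call returned (one of the last four; its "shot" number tells which), for a name from the list of things; names that differ only in an ending like _2 or _b are one class to them, and where a whole thing is asked for, a point or a joint stands for the part that bears it (a point fixed in the world has none). Each returns a list of dicts, best first, with "confidence" (0 to 1); they miss things now and then, are a little off and sometimes report something else, mostly with a low value. They report only what shows in the picture. A call takes as long as a camera call.
- optics.boxes_of(name, picture): "rect" ([left, top, right, bottom] in pixels, round what is visible of it).
- optics.landmark_of(name, picture): "at" ([column, row] in pixels: a listed point, or the origin of a listed thing).
The state is a dict: "t": time; "q": joint angles; "joint_vel": joint speeds; "joint_torque": joint torques, N m; "tool_pos": TCP position; "tcp_rot": TCP orientation; "force": force on the tool from outside, world axes, zero at the start; "ft_torque": the same for the moment, N m; "finger_gap": opening from 0.0 (shut) to 1.0 (fully open).
Only numpy, scipy, OpenCV 4.12 (cv2) and the standard library are available. Lean on these libraries where they do the work, as an engineer would, in place of code of your own. Each camera call takes 0.05 s, during which the arm holds its last target.

## Working session

There is one attempt and no reset: what is moved stays moved. The work goes in short steps, Python scripts to look and compute and a tool call to move; the robot and the scene stay as the last step left them, time stands still between calls to the robot, and variables do not carry over. Pictures are saved under pics/ and viewed, and the job is handed in when it is done.

Besides the shell and the picture viewer there is one more tool, called after "Request:" in YAML: its name, and indented under it one key for each argument. carry_out: Moves the arm, as the interface text tells. Its arguments: {"type":"object","properties":{"motion":{"type":"array"},"grip_force":{"type":"number"}},"required":["motion"]}

```bash
mkdir -p pics; ls
cat > h.py <<'E'
import numpy as np, cv2
from bench import sense, optics, ctrl
def cam(p):
    f=240/np.tan(np.radians(p["vfov"])/2)
    return np.array([[f,0,p["cx"]],[0,f,p["cy"]],[0,0,1]]),np.array(p["D"],float),np.array(p["extrinsics"])
def back(p,uv,z):
    K,D,E=cam(p)
    n=cv2.undistortPoints(np.array([[uv]],float),K,D)[0,0]
    d=E[:3,:3].T@np.array([n[0],n[1],1]); c=-E[:3,:3].T@E[:3,3]
    return c+d*(z-c[2])/d[2]
def proj(p,X):
    K,D,E=cam(p)
    r,_=cv2.Rodrigues(E[:3,:3])
    return cv2.projectPoints(np.atleast_2d(np.array(X,float)),r,E[:3,3],K,D)[0][:,0]
def save(p,n): cv2.imwrite(f"pics/{n}.png",p["img"][:,:,::-1])
E
python3 - <<'E'
from h import *
print(sense())
for n in ["scene","top","wrist"]:
    p=optics.read_camera(n); save(p,n+"0"); print(n,p["vfov"],p["cx"],p["cy"],p["D"],np.round(p["extrinsics"],3).tolist())
    for o in ["pack1","good_pack","tray_mid","tray_handle","collar_grip","bin_mid","tray_hinge","station"]:
        print(o,[(np.round(d["at"]).tolist(),round(d["confidence"],2)) for d in optics.landmark_of(o,p)])
E
```

```text
pics
{'t': 0.0, 'q': array([ 1.15538516e+00,  3.14022300e-01,  4.49576255e-02,  1.30361248e+00,
       -1.33957266e-05,  1.43120624e+00]), 'joint_vel': array([ 9.95648399e-06, -4.03376350e-04,  9.55210782e-04, -6.05092342e-04,
        1.57440850e-04,  1.06443067e-04]), 'joint_torque': array([-7.53712084e-04, -4.80629647e+01,  2.98531222e+01,  1.95909088e-02,
       -2.37329932e-04,  1.15099857e-05]), 'tool_pos': array([0.15640069, 0.55280927, 0.24938766]), 'tcp_rot': array([-3.13972826e+00, -2.48427566e-04,  2.86577136e+00]), 'force': array([0.39320721, 0.30907278, 0.22729433]), 'ft_torque': array([-0.01720714, -0.03099056, -0.02414257]), 'finger_gap': 1.0025505674288606}
scene 56.27652132287667 315.37990288553834 237.05023276693973 [-0.11410269  0.          0.          0.          0.        ] [[0.565, 0.825, -0.004, -0.343], [0.682, -0.47, -0.561, -0.29], [-0.464, 0.314, -0.828, 1.422], [0.0, 0.0, 0.0, 1.0]]
pack1 [([141.0, 327.0], 0.91), ([201.0, 349.0], 0.83), ([384.0, 188.0], 0.82), ([414.0, 207.0], 0.57)]
good_pack [([188.0, 296.0], 0.84)]
tray_mid [([294.0, 266.0], 0.83), ([420
[... 597 characters left out ...]
[196.0, 279.0], 0.79), ([192.0, 240.0], 0.78)]
good_pack [([424.0, 273.0], 0.64)]
tray_mid [([339.0, 230.0], 0.83), ([219.0, 315.0], 0.32)]
tray_handle [([334.0, 278.0], 0.64)]
collar_grip [([278.0, 231.0], 0.51), ([422.0, 274.0], 0.47)]
bin_mid [([339.0, 173.0], 0.95)]
tray_hinge [([339.0, 203.0], 0.58)]
station [([338.0, 204.0], 0.7), ([337.0, 234.0], 0.66)]
wrist 70.69150620717633 319.90402737418844 241.67262370608293 [-0.00796386  0.          0.          0.          0.        ] [[0.272, 0.962, 0.0, -0.575], [0.916, -0.259, 0.305, -0.04], [0.294, -0.083, -0.952, 0.38], [0.0, 0.0, 0.0, 1.0]]
pack1 []
good_pack []
tray_mid []
tray_handle []
collar_grip []
bin_mid []
tray_hinge []
station []
```

View pics/top0.png

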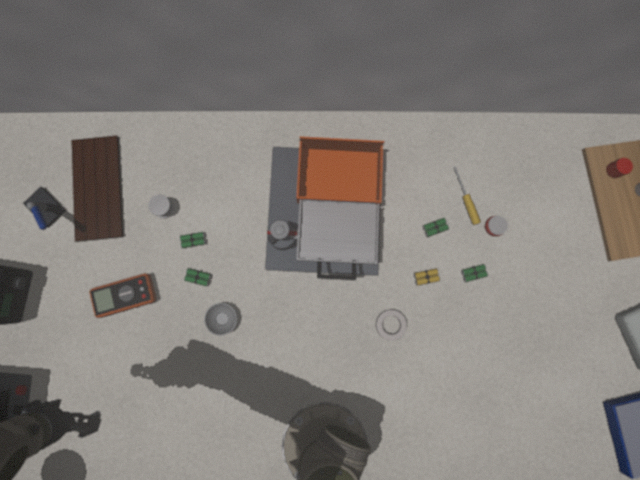

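View pics/scene0.png

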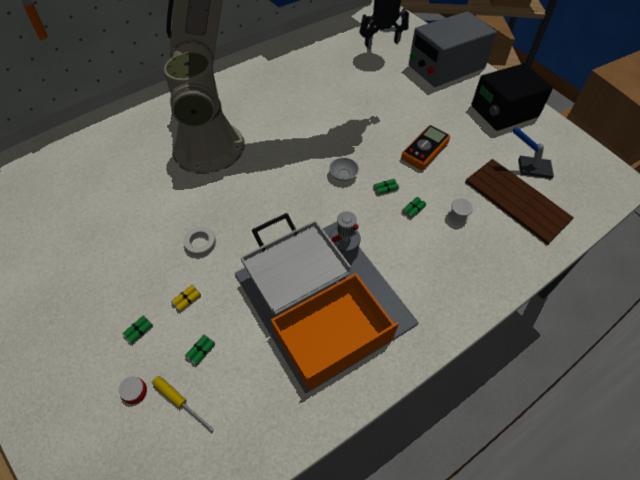

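```bash
cat >> h.py <<'E'
def blobs(p,col="g",amin=60):
    hsv=cv2.cvtColor(p["img"],cv2.COLOR_RGB2HSV)
    m=cv2.inRange(hsv,(45,90,40),(85,255,255)) if col=="g" else cv2.inRange(hsv,(20,110,90),(33,255,255))
    m=cv2.morphologyEx(m,cv2.MORPH_CLOSE,np.ones((7,7),np.uint8))
    n,L,s,c=cv2.connectedComponentsWithStats(m)
    out=[]
    for i in range(1,n):
        if s[i,4]<amin: continue
        cs,_=cv2.findContours((L==i).astype(np.uint8),cv2.RETR_EXTERNAL,cv2.CHAIN_APPROX_NONE)
        out.append((s[i,4],c[i],cs[0][:,0].astype(float)))
    return out
def packs(p,col="g",z=0.012,amin=60):
    r=[]
    for a,c,cs in blobs(p,col,amin):
        W=np.array([back(p,u,z)[:2] for u in cs],np.float32)
        (cx,cy),(w,h),ang=cv2.minAreaRect(W)
        # angle of long side
        ang=np.radians(ang)+(0 if w>h else np.pi/2)
        ang=(ang+np.pi/2)%np.pi-np.pi/2
        r.append((round(cx,4),round(cy,4),round(float(ang),3),round(max(w,h),3),round(min(w,h),3),a))
    return r
E
python3 - <<'E'
from h import *
for n in ["top","scene"]:
    p=optics.read_camera(n)
    print(n)
    for r in packs(p): print(r,"r",np.hypot(r[0],r[1]))
    for r in packs(p,"y"): print("Y",r)
    for o,z in [("tray_mid",.09),("tray_handle",.12),("collar_grip",.133),("bin_mid",.017),("tray_hinge",.085),("tape_roll",0),("parts_bowl",0),("solder_spool",0),("flux_tin",0),("multimeter",0.02)]:
        print(o,[(np.round(back(p,d["at"],z),3).tolist(),round(d["confidence"],2)) for d in optics.landmark_of(o,p)][:2])
p=optics.read_camera("top"); im=p["img"][125:295,255:400,::-1]
cv2.imwrite("pics/crop1.png",cv2.resize(im,None,fx=4.5,fy=3.5,interpolation=cv2.INTER_CUBIC) if 0 else cv2.resize(im,None,fx=3.5,fy=3.5,interpolation=cv2.INTER_CUBIC))
E
```

```text
top
(0.5608, 0.3723, -1.387, 0.055, 0.025, np.int32(160)) r 0.6731299503067739
Y (0.6469, -0.423, 0.335, 0.085, 0.02, np.int32(198))
Y (0.454, -0.2888, -1.382, 0.061, 0.031, np.int32(231))
tray_mid [([0.456, -0.265, 0.09], 0.62), ([0.569, -0.033, 0.09], 0.56)]
tray_handle [([0.45, -0.029, 0.12], 0.71), ([0.576, -0.431, 0.12], 0.4)]
collar_grip [([0.572, 0.117, 0.133], 0.69), ([0.541, 0.344, 0.133], 0.47)]
bin_mid [([0.75, -0.042, 0.017], 0.64), ([0.644, 0.455, 0.017], 0.53)]
tray_hinge [([0.646, -0.035, 0.085], 0.98)]
tape_roll [([0.323, -0.186, 0.0], 0.8)]
parts_bowl [([0.347, 0.292, 0.0], 0.95)]
solder_spool [([0.658, 0.462, 0.0], 0.67)]
flux_tin [([0.601, -0.496, 0.0], 0.56)]
multimeter [([0.407, 0.55, 0.02], 0.97), ([0.456, -0.277, 0.02], 0.49)]
scene
(0.46, 0.3543, 1.337, 0.065, 0.039, np.int32(219)) r 0.5806276689927893
(0.5624, 0.3719, -1.353, 0.069, 0.036, np.int32(223)) r 0.6742428123458195
(0.4675, -0.4273, -1.319, 0.063, 0.039, np.int32(369)) r 0.6333573556847667
(0.5984, -0.3208, -1.219, 0.064, 0.037, np.int32(402)) r 0.6789662730946214
Y (0.4552, -0.2898, -1.382, 0.065, 0.036, np.int32(319))
Y (0.645, -0.4261, 0.326, 0.089, 0.022, np.int32(371))
tray_mid [([0.576, -0.032, 0.09], 0.84)]
tray_handle [([0.45, -0.032, 0.12], 0.9)]
collar_grip [([0.568, 0.114, 0.133], 0.87), ([0.646, -0.066, 0.133], 0.64)]
bin_mid [([0.747, -0.044, 0.017], 0.77), ([0.46, -0.29, 0.017], 0.19)]
tray_hinge [([0.654, -0.039, 0.085], 0.81)]
tape_roll [([0.328, -0.183, 0.0], 0.84), ([0.575, -0.033, 0.0], 0.49)]
parts_bowl []
solder_spool [([0.65, 0.458, 0.0], 0.64)]
flux_tin [([0.596, -0.494, 0.0], 0.67)]
multimeter [([0.423, 0.522, 0.02], 0.82)]
```

View pics/crop1.png

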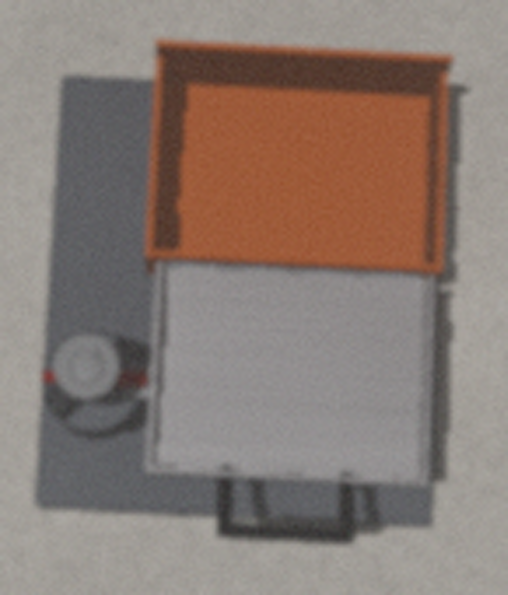

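```bash
cat >> h.py <<'E'
import sys
def plan(x,y,z,yaw=None,s=None):
    s=s or sense(); p=s["tool_pos"]; y0=s["tcp_rot"][2]
    if yaw is None: yaw=y0
    d=(yaw-y0+np.pi/2)%np.pi-np.pi/2   # half-turn equivalent
    spin=-d; yn=y0+d
    q6=s["q"][5]+spin+0
    D=np.array([x,y,z])-p
    tx=np.array([np.cos(yn),np.sin(yn)]); ty=np.array([np.sin(yn),-np.cos(yn)])
    print("t %.2f at %s yaw %.3f gap %.3f F %s | spin %.3f -> then tool xyz cm %.2f %.2f %.2f (len %.1f)"%(s["t"],np.round(p,4),y0,s["finger_gap"],np.round(s["force"],1),spin,100*D[:2]@tx,100*D[:2]@ty,-100*D[2],100*np.linalg.norm(D)))
E
python3 - <<'E'
from h import *
print(ctrl.tip_extent, [a for a in dir(ctrl) if a[0]!='_'])
plan(.5624,.3719,.15,-1.353)
E
```

```text
0.019 ['MotionError', 'finish_job', 'tip_extent']
t 2.50 at [0.1566 0.5533 0.2504] yaw 2.866 gap 1.001 F [-0.2 -0.4 -0.3] | spin 1.077 -> then tool xyz cm -26.48 35.70 10.04 (len 45.6)
```

Request:
carry_out:
  motion:
    - {"xyz":[0,0,0],"spin":0.18,"jaw":60}
    - {"xyz":[0,0,0],"spin":0.18,"jaw":60}
    - {"xyz":[0,0,0],"spin":0.18,"jaw":60}
    - {"xyz":[0,0,0],"spin":0.18,"jaw":60}
    - {"xyz":[0,0,0],"spin":0.18,"jaw":60}
    - {"xyz":[0,0,0],"spin":0.18,"jaw":60}
    - {"xyz":[-3,4,0],"spin":0,"jaw":60}
    - {"xyz":[-3,4,0],"spin":0,"jaw":60}
    - {"xyz":[-3,4,0],"spin":0,"jaw":60}
    - {"xyz":[-3,4,0],"spin":0,"jaw":60}
  grip_force: 40

```text
t: 3.75
tool_pos: [0.3398, 0.4695, 0.2504]
tcp_rot: [3.141, -0.0, 1.786]
force: [-0.3, 1.0, -1.0]
finger_gap: 0.764
```

Request:
carry_out:
  motion:
    - {"xyz":[-3,4,0],"spin":0,"jaw":60}
    - {"xyz":[-3,4,2],"spin":0,"jaw":60}
    - {"xyz":[-3,4,2],"spin":0,"jaw":60}
    - {"xyz":[-3,4,2],"spin":0,"jaw":60}
    - {"xyz":[-2.5,3.7,2],"spin":0,"jaw":60}
    - {"xyz":[0,0,0],"spin":0,"jaw":60}

```text
t: 4.5
tool_pos: [0.5638, 0.3682, 0.1673]
tcp_rot: [-3.139, 0.001, 1.782]
force: [-0.3, -0.4, -0.1]
finger_gap: 0.765
```

Run:
```python
from h import *
p=optics.read_camera("wrist"); save(p,"w1"); print(packs(p,amin=300)); plan(.5624,.3719,.022,-1.353)
```

```text
[(0.4576, 0.3508, 1.319, 0.067, 0.036, np.int32(2719)), (0.5632, 0.3679, -1.399, 0.067, 0.037, np.int32(2838))]
t 4.55 at [0.5625 0.3692 0.1687] yaw 1.783 gap 0.763 F [-0.6 -0.1  1. ] | spin -0.005 -> then tool xyz cm 0.26 0.05 14.67 (len 14.7)
```

View pics/w1.png

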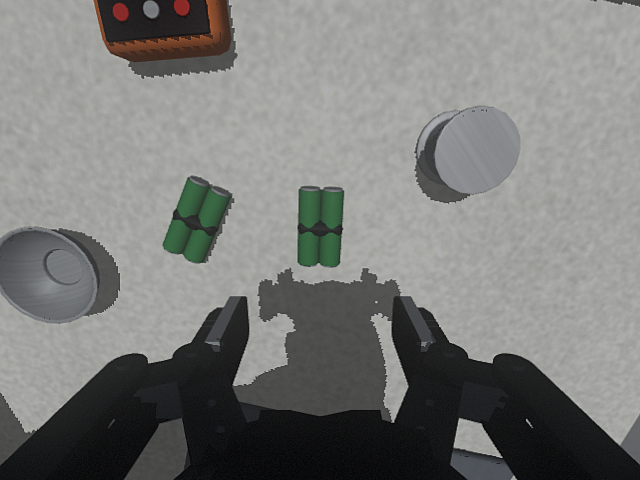

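Request:
carry_out:
  motion:
    - {"xyz":[0,0,4],"spin":0,"jaw":60}
    - {"xyz":[0,0,4],"spin":0,"jaw":60}
    - {"xyz":[0,0,3.5],"spin":0,"jaw":60}
    - {"xyz":[0,0,2],"spin":0,"jaw":60}
    - {"xyz":[0,0,1.1],"spin":0,"jaw":60}
    - {"xyz":[0,0,0],"spin":0,"jaw":150}
    - {"xyz":[0,0,0],"spin":0,"jaw":200}
    - {"xyz":[0,0,0],"spin":0,"jaw":200}
    - {"xyz":[0,0,0],"spin":0,"jaw":200}

```text
t: 5.68
tool_pos: [0.5627, 0.3712, 0.0258]
tcp_rot: [3.139, -0.001, 1.786]
force: [-0.9, 0.1, 6.1]
finger_gap: 0.433
```

```bash
cat >> h.py <<'E'
YS=-0.037; O=np.array([0.5715,-0.0335])
def st(x,y):
    c,s=np.cos(YS),np.sin(YS); return O+np.array([c*x-s*y,s*x+c*y])
E
python3 - <<'E'
from h import *
s=sense(); print(s["tool_pos"],s["finger_gap"],s["force"])
# refine station using both cams
for n in ["top","scene"]:
  for k in range(2):
    p=optics.read_camera(n)
    A=[];B=[]
    for o,z,m in [("tray_mid",.09,(0,0)),("tray_handle",.12,None),("collar_grip",.133,(-.01,.15)),("tray_hinge",.085,None),("bin_mid",.017,None)]:
        d=optics.landmark_of(o,p)
        if d: print(n,o,np.round(back(p,d[0]["at"],z)[:2],4),round(d[0]["confidence"],2))
E
```

```text
[0.56265814 0.37117727 0.02581114] 0.43283469099391125 [-0.91160955  0.08356646  6.10409851]
top tray_mid [ 0.5719 -0.0386] 0.83
top collar_grip [0.5698 0.1116] 0.56
top tray_hinge [ 0.6492 -0.0405] 0.97
top bin_mid [ 0.7504 -0.0378] 0.83
top tray_mid [ 0.5746 -0.0352] 0.86
top tray_handle [ 0.4555 -0.0276] 0.79
top collar_grip [0.5654 0.1205] 0.8
top tray_hinge [ 0.6467 -0.0369] 0.7
top bin_mid [ 0.7484 -0.0375] 0.88
scene tray_mid [ 0.5668 -0.0334] 0.65
scene tray_handle [ 0.4478 -0.0269] 0.56
scene collar_grip [0.5769 0.11  ] 0.69
scene tray_hinge [ 0.6447 -0.0357] 0.61
scene bin_mid [ 0.7387 -0.0455] 0.82
scene tray_mid [ 0.5748 -0.0263] 0.67
scene tray_handle [ 0.4565 -0.0267] 0.74
scene collar_grip [0.5738 0.1112] 0.89
scene tray_hinge [ 0.6489 -0.0447] 0.89
scene bin_mid [ 0.7435 -0.0402] 0.62
```

Request:
carry_out:
  motion:
    - {"xyz":[0,0,-2],"spin":0,"jaw":200}
    - {"xyz":[0,0,-5],"spin":0,"jaw":200}
    - {"xyz":[0,0,-5],"spin":0,"jaw":200}
    - {"xyz":[0,0,-5],"spin":0,"jaw":200}
    - {"xyz":[0,0,-4.5],"spin":0,"jaw":200}
    - {"xyz":[0,0,0],"spin":0.12,"jaw":200}
    - {"xyz":[0,0,0],"spin":0.12,"jaw":200}

```text
t: 7.75
tool_pos: [0.5623, 0.3704, 0.2401]
tcp_rot: [3.14, -0.0, 1.542]
force: [-0.5, -0.2, -1.5]
finger_gap: 0.435
```

Run:
```python
from h import *
plan(*st(.038,.05),.24,YS+np.pi/2)
```

```text
t 7.75 at [0.5623 0.3704 0.2401] yaw 1.542 gap 0.435 F [-0.5 -0.2 -1.5] | spin 0.008 -> then tool xyz cm -35.33 6.22 0.01 (len 35.9)
```

Request:
carry_out:
  motion:
    - {"xyz":[-4,0.7,0],"spin":0,"jaw":200}
    - {"xyz":[-4,0.7,0],"spin":0,"jaw":200}
    - {"xyz":[-4,0.7,0],"spin":0,"jaw":200}
    - {"xyz":[-4,0.7,0],"spin":0,"jaw":200}
    - {"xyz":[-4,0.7,0],"spin":0,"jaw":200}
    - {"xyz":[-4,0.7,0],"spin":0,"jaw":200}
    - {"xyz":[-4,0.7,0],"spin":0,"jaw":200}
    - {"xyz":[-4,0.7,0],"spin":0,"jaw":200}
    - {"xyz":[-3.3,0.3,0],"spin":0,"jaw":200}
    - {"xyz":[0,0,0],"spin":0,"jaw":200}

```text
t: 9.0
tool_pos: [0.6121, 0.0136, 0.2389]
tcp_rot: [-3.141, 0.0, 1.542]
force: [-0.9, 0.3, -2.3]
finger_gap: 0.432
```

Run:
```python
from h import *
p=optics.read_camera("wrist"); save(p,"w2"); plan(*st(.038,.05),.24,YS+np.pi/2)
for nm,X in [("floor",[(-.0785,-.101,.09),(-.0785,.101,.09),(.0785,.101,.09),(.0785,-.101,.09)])]:
    print(proj(p,[[*st(a,b),c] for a,b,c in X]).round())
im=p["img"][:,:,::-1].copy()
for a,b,c in [(-.0785,-.101,.106),(-.0785,.101,.106),(.0785,.101,.106),(.0785,-.101,.106),(-.122,.045,.12),(-.122,-.045,.12),(-.01,.15,.157)]:
    u=proj(p,[[*st(a,b),c]])[0]; cv2.circle(im,(int(u[0]),int(u[1])),4,(255,0,255),-1)
cv2.imwrite("pics/w2o.png",im)
```

```text
t 9.05 at [0.6119 0.015  0.2389] yaw 1.543 gap 0.432 F [ 0.6  0.4 -1.7] | spin 0.010 -> then tool xyz cm 0.00 -0.06 -0.11 (len 0.1)
[[198. 378.]
 [172. 166.]
 [371. 168.]
 [359. 379.]]
```

View pics/w2o.png

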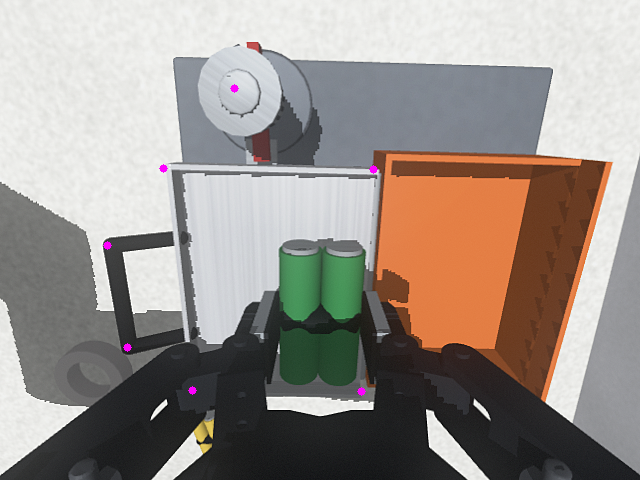

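Run:
```python
import cv2
im=cv2.imread("pics/w2.png")
cv2.imwrite("pics/z1.png",cv2.resize(im[150:360,90:290],None,fx=3.9,fy=2.8,interpolation=cv2.INTER_CUBIC))
cv2.imwrite("pics/z2.png",cv2.resize(im[40:190,150:400],None,fx=3.2,fy=4,interpolation=cv2.INTER_CUBIC))
```

```text
(no output)
```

View pics/z1.png

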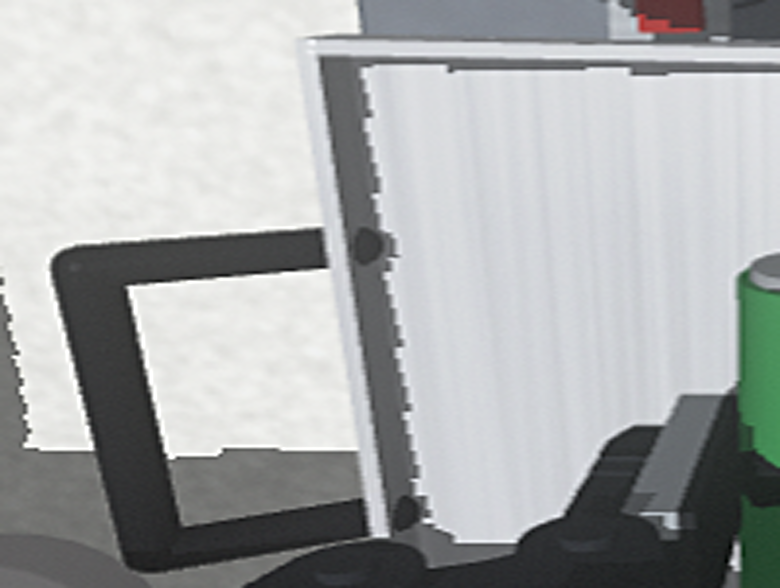

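View pics/z2.png

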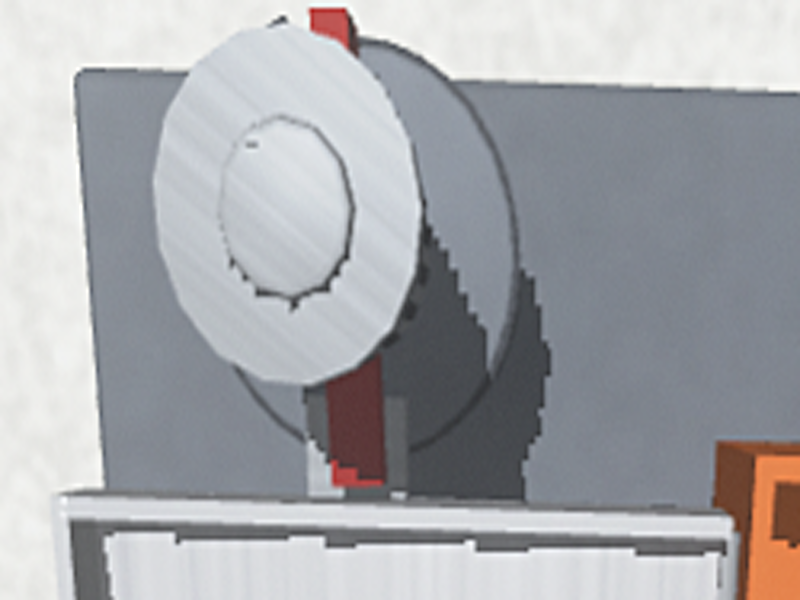

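Run:
```python
from h import *
from scipy.optimize import least_squares
p=optics.read_camera("wrist")
P=[(-.0825,.105,.106),(-.0785,.101,.106),(-.122,.0,.12),(-.122,.045,.12),(-.122,-.045,.12),(-.01,.15,.157)]
U=[(167,164),(172,171),(122,297),(114,241),(131,351),(239,91)]
def res(v):
    X=[[v[0]+np.cos(v[2])*a-np.sin(v[2])*b,v[1]+np.sin(v[2])*a+np.cos(v[2])*b,c] for a,b,c in P]
    return (proj(p,X)-np.array(U)).ravel()
r=least_squares(res,[.5715,-.0335,-.037],loss="soft_l1"); print(r.x); print(r.fun.reshape(-1,2).round(1))
```

```text
[ 0.57533413 -0.03367139 -0.04881452]
[[-2.5 -0.6]
 [-1.5 -2. ]
 [ 0.8  1.5]
 [-0.4  3.9]
 [ 0.3 -4.1]
 [ 6.   0.5]]
```

```bash
sed -i 's/^YS=.*/YS=-0.045; O=np.array([0.5745,-0.034])/' h.py
python3 - <<'E'
from h import *
plan(*st(.035,.05),.1165,YS+np.pi/2)
E
```

```text
t 9.10 at [0.6118 0.016  0.239 ] yaw 1.545 gap 0.433 F [-0.3  0.2 -1.7] | spin 0.019 -> then tool xyz cm -0.16 -0.01 12.25 (len 12.3)
```

Request:
carry_out:
  motion:
    - {"xyz":[-0.15,0,0],"spin":0.02,"jaw":200}
    - {"xyz":[0,0,3.5],"spin":0,"jaw":200}
    - {"xyz":[0,0,4],"spin":0,"jaw":200}
    - {"xyz":[0,0,2.5],"spin":0,"jaw":200}
    - {"xyz":[0,0,1.2],"spin":0,"jaw":200}
    - {"xyz":[0,0,0.6],"spin":0,"jaw":200}
    - {"xyz":[0,0,0.4],"spin":0,"jaw":200}
    - {"xyz":[0,0,0],"spin":0,"jaw":200}

```text
t: 10.1
tool_pos: [0.6125, 0.0148, 0.118]
tcp_rot: [3.14, -0.0, 1.526]
force: [0.6, 0.9, -1.1]
finger_gap: 0.432
```

Request:
carry_out:
  motion:
    - {"xyz":[0,0,0.2],"spin":0,"jaw":200}
    - {"xyz":[0,0,0],"spin":0,"jaw":105}
    - {"xyz":[0,0,0],"spin":0,"jaw":105}
    - {"xyz":[0,0,0],"spin":0,"jaw":105}
    - {"xyz":[0,0,-2],"spin":0,"jaw":105}
    - {"xyz":[0,0,-4],"spin":0,"jaw":105}
    - {"xyz":[0,0,-5],"spin":0,"jaw":60}
    - {"xyz":[0,0,-1.5],"spin":0,"jaw":60}

```text
t: 11.1
tool_pos: [0.6136, 0.0146, 0.2443]
tcp_rot: [3.135, 0.0, 1.526]
force: [0.2, 1.2, -0.1]
finger_gap: 0.763
```

Run:
```python
from h import *
p=optics.read_camera("scene"); save(p,"s2")
for r in packs(p): print(r)
for r in packs(p,z=.102): print("tray",r)
p=optics.read_camera("wrist"); save(p,"w3")
for r in packs(p,z=.102): print("w",r)
plan(.459,.3525,.17,1.328)
```

```text
(0.4598, 0.3542, 1.321, 0.065, 0.039, np.int32(217))
(0.5706, 0.0442, 1.487, 0.072, 0.042, np.int32(376))
(0.4675, -0.4274, -1.319, 0.063, 0.039, np.int32(370))
(0.5983, -0.3209, -1.219, 0.064, 0.037, np.int32(399))
tray (0.513, 0.2954, 1.321, 0.059, 0.035, np.int32(217))
tray (0.6139, 0.0133, 1.487, 0.065, 0.038, np.int32(376))
tray (0.52, -0.416, -1.319, 0.057, 0.035, np.int32(370))
tray (0.6391, -0.319, -1.219, 0.058, 0.034, np.int32(399))
w (0.6123, 0.0113, 1.486, 0.067, 0.037, np.int32(3092))
t 11.20 at [0.6131 0.0146 0.2424] yaw 1.526 gap 0.765 F [-0.4  0.1 -1.8] | spin 0.198 -> then tool xyz cm 29.09 -23.09 7.24 (len 37.8)
```

View pics/w3.png

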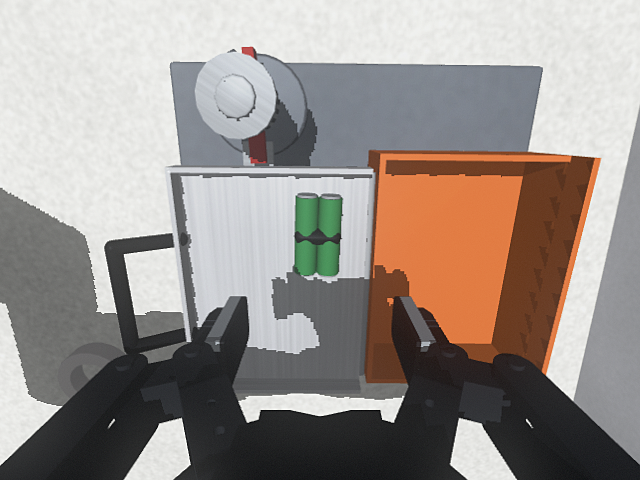

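Request:
carry_out:
  motion:
    - {"xyz":[0,0,0],"spin":0.1,"jaw":60}
    - {"xyz":[0,0,0],"spin":0.1,"jaw":60}
    - {"xyz":[3.6,-2.9,0],"spin":0,"jaw":60}
    - {"xyz":[3.6,-2.9,0],"spin":0,"jaw":60}
    - {"xyz":[3.6,-2.9,0],"spin":0,"jaw":60}
    - {"xyz":[3.6,-2.9,0],"spin":0,"jaw":60}
    - {"xyz":[3.6,-2.9,1.5],"spin":0,"jaw":60}
    - {"xyz":[3.6,-2.9,2],"spin":0,"jaw":60}
    - {"xyz":[3.6,-2.9,2],"spin":0,"jaw":60}
    - {"xyz":[3.9,-2.8,1.7],"spin":0,"jaw":60}

```text
t: 12.45
tool_pos: [0.4565, 0.3535, 0.1654]
tcp_rot: [-3.139, 0.003, 1.326]
force: [0.7, 0.7, -0.3]
finger_gap: 0.765
```

Run:
```python
from h import *
p=optics.read_camera("wrist"); save(p,"w4")
for r in packs(p,amin=300): print("w",r)
plan(.459,.3525,.025,1.328)
```

```text
w (0.4576, 0.3511, 1.321, 0.066, 0.036, np.int32(2868))
t 12.50 at [0.4532 0.3576 0.163 ] yaw 1.330 gap 0.763 F [-1.8  3.1 -1. ] | spin 0.002 -> then tool xyz cm -0.36 0.68 13.80 (len 13.8)
```

Request:
carry_out:
  motion:
    - {"xyz":[-0.3,0.3,4],"spin":0,"jaw":60}
    - {"xyz":[0,0,4],"spin":0,"jaw":60}
    - {"xyz":[0,0,2],"spin":0,"jaw":60}
    - {"xyz":[0,0,0],"spin":0,"jaw":60}

```text
t: 13.0
tool_pos: [0.4581, 0.3478, 0.0648]
tcp_rot: [-3.136, 0.005, 1.326]
force: [-0.5, 0.1, 0.8]
finger_gap: 0.76
```

Run:
```python
from h import *
plan(.459,.3525,.0265,1.328)
```

```text
t 13.00 at [0.4581 0.3478 0.0648] yaw 1.326 gap 0.760 F [-0.5  0.1  0.8] | spin -0.002 -> then tool xyz cm 0.48 -0.02 3.83 (len 3.9)
```

Request:
carry_out:
  motion:
    - {"xyz":[0.4,0,2.5],"spin":0,"jaw":60}
    - {"xyz":[0,0,1.3],"spin":0,"jaw":60}
    - {"xyz":[0,0,0],"spin":0,"jaw":150}
    - {"xyz":[0,0,0],"spin":0,"jaw":200}
    - {"xyz":[0,0,0],"spin":0,"jaw":200}
    - {"xyz":[0,0,0],"spin":0,"jaw":200}

```text
t: 13.75
tool_pos: [0.4621, 0.3535, 0.031]
tcp_rot: [3.141, -0.001, 1.326]
force: [-0.9, -0.3, 1.6]
finger_gap: 0.429
```

Request:
carry_out:
  motion:
    - {"xyz":[0,0,-2],"spin":0,"jaw":200}
    - {"xyz":[0,0,-5],"spin":0,"jaw":200}
    - {"xyz":[0,0,-5],"spin":0,"jaw":200}
    - {"xyz":[0,0,-5],"spin":0,"jaw":200}
    - {"xyz":[0,0,-4.5],"spin":0,"jaw":200}
    - {"xyz":[0,0,0],"spin":-0.1,"jaw":200}
    - {"xyz":[0,0,0],"spin":-0.1,"jaw":200}
    - {"xyz":[0,0,0],"spin":0,"jaw":200}

```text
t: 14.75
tool_pos: [0.4616, 0.3532, 0.2455]
tcp_rot: [3.141, -0.0, 1.525]
force: [-0.4, 0.1, -1.2]
finger_gap: 0.427
```

Run:
```python
from h import *
plan(*st(-.035,.05),.24,YS+np.pi/2)
```

```text
t 14.75 at [0.4616 0.3532 0.2455] yaw 1.525 gap 0.427 F [-0.4  0.1 -1.2] | spin -0.001 -> then tool xyz cm -33.18 9.52 0.55 (len 34.5)
```

Request:
carry_out:
  motion:
    - {"xyz":[-4.1,1.2,0],"spin":0,"jaw":200}
    - {"xyz":[-4.1,1.2,0],"spin":0,"jaw":200}
    - {"xyz":[-4.1,1.2,0],"spin":0,"jaw":200}
    - {"xyz":[-4.1,1.2,0],"spin":0,"jaw":200}
    - {"xyz":[-4.1,1.2,0],"spin":0,"jaw":200}
    - {"xyz":[-4.1,1.2,0],"spin":0,"jaw":200}
    - {"xyz":[-4.1,1.2,0],"spin":0,"jaw":200}
    - {"xyz":[-4.1,1.1,0],"spin":0,"jaw":200}
    - {"xyz":[0,0,0],"spin":0,"jaw":200}
    - {"xyz":[0,0,0],"spin":0,"jaw":200}

```text
t: 16.0
tool_pos: [0.5415, 0.0215, 0.2451]
tcp_rot: [-3.141, -0.001, 1.524]
force: [-0.1, 1.1, -0.1]
finger_gap: 0.433
```

Run:
```python
from h import *
plan(*st(-.035,.05),.123,YS+np.pi/2)
p=optics.read_camera("wrist"); save(p,"w5")
```

```text
t 16.00 at [0.5415 0.0215 0.2451] yaw 1.524 gap 0.433 F [-0.1  1.1 -0.1] | spin -0.002 -> then tool xyz cm -0.40 0.04 12.21 (len 12.2)
```

View pics/w5.png

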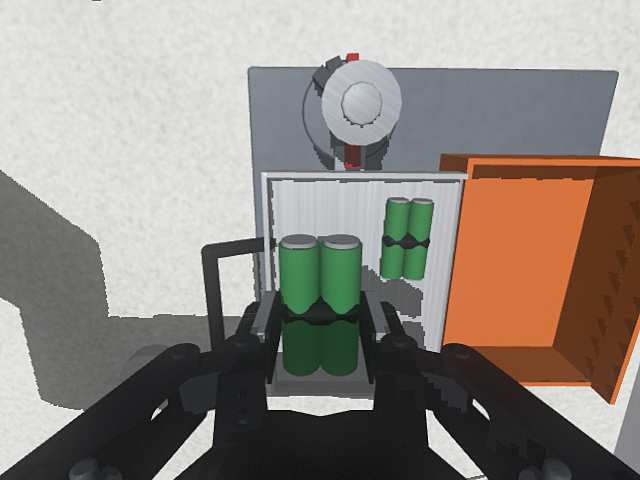

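Request:
carry_out:
  motion:
    - {"xyz":[-0.4,0.2,3],"spin":0,"jaw":200}
    - {"xyz":[0,0,4],"spin":0,"jaw":200}
    - {"xyz":[0,0,3],"spin":0,"jaw":200}
    - {"xyz":[0,0,1.5],"spin":0,"jaw":200}
    - {"xyz":[0,0,0.7],"spin":0,"jaw":200}
    - {"xyz":[0,0,0],"spin":0,"jaw":200}
    - {"xyz":[0,0,0],"spin":0,"jaw":200}

```text
t: 16.92
tool_pos: [0.5445, 0.0173, 0.1245]
tcp_rot: [3.14, 0.0, 1.526]
force: [-0.2, -0.1, -2.2]
finger_gap: 0.427
```

Request:
carry_out:
  motion:
    - {"xyz":[0,0,0.3],"spin":0,"jaw":200}
    - {"xyz":[0,0,0],"spin":0,"jaw":200}
    - {"xyz":[0,0,0],"spin":0,"jaw":110}
    - {"xyz":[0,0,0],"spin":0,"jaw":110}
    - {"xyz":[0,0,0],"spin":0,"jaw":110}
    - {"xyz":[0,0,-2],"spin":0,"jaw":110}
    - {"xyz":[0,0,-4],"spin":0,"jaw":110}
    - {"xyz":[0,0,-5],"spin":0,"jaw":60}
    - {"xyz":[0,0,-2],"spin":0,"jaw":60}
    - {"xyz":[0,0,0],"spin":0,"jaw":60}

```text
t: 18.18
tool_pos: [0.5447, 0.0172, 0.252]
tcp_rot: [3.138, 0.0, 1.526]
force: [-0.2, -0.0, -1.0]
finger_gap: 0.765
```

Run:
```python
from h import *
p=optics.read_camera("wrist"); save(p,"w6")
for r in packs(p,z=.102): print("w",r)
p=optics.read_camera("scene"); save(p,"s3")
for r in packs(p): print(r)
plan(.5983,-.3209,.17,-1.22)
```

```text
w (0.5443, 0.015, 1.527, 0.067, 0.037, np.int32(2972))
w (0.6117, 0.0113, 1.486, 0.067, 0.038, np.int32(2998))
(0.4955, 0.0491, 1.515, 0.071, 0.043, np.int32(349))
(0.5706, 0.0442, 1.487, 0.072, 0.042, np.int32(378))
(0.4675, -0.4274, -1.319, 0.063, 0.039, np.int32(370))
(0.5983, -0.3209, -1.219, 0.064, 0.037, np.int32(400))
t 18.27 at [0.5433 0.0173 0.2493] yaw 1.526 gap 0.764 F [-0.3 -0.5  0.3] | spin -0.396 -> then tool xyz cm -33.65 -6.45 7.93 (len 35.2)
```

View pics/w6.png

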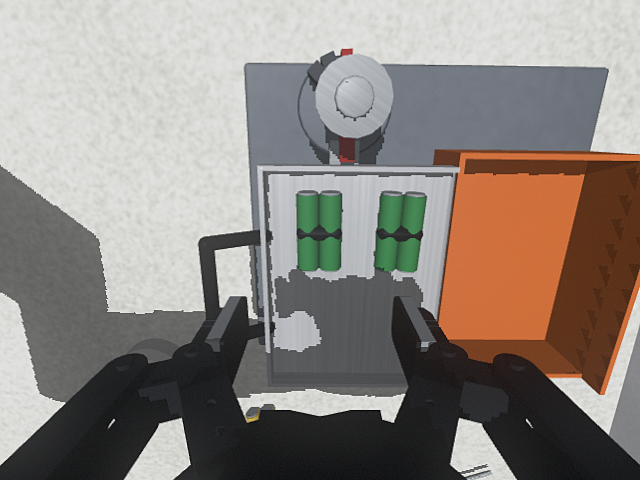

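Request:
carry_out:
  motion:
    - {"xyz":[0,0,0],"spin":-0.13,"jaw":60}
    - {"xyz":[0,0,0],"spin":-0.13,"jaw":60}
    - {"xyz":[0,0,0],"spin":-0.13,"jaw":60}
    - {"xyz":[-4.8,-0.9,0],"spin":0,"jaw":60}
    - {"xyz":[-4.8,-0.9,0],"spin":0,"jaw":60}
    - {"xyz":[-4.8,-0.9,0],"spin":0,"jaw":60}
    - {"xyz":[-4.8,-0.9,2],"spin":0,"jaw":60}
    - {"xyz":[-4.8,-0.9,2],"spin":0,"jaw":60}
    - {"xyz":[-4.8,-0.9,2],"spin":0,"jaw":60}
    - {"xyz":[-4.8,-0.9,2],"spin":0,"jaw":60}

```text
t: 19.52
tool_pos: [0.5971, -0.3212, 0.1672]
tcp_rot: [-3.14, -0.003, 1.916]
force: [0.2, 0.5, 0.1]
finger_gap: 0.765
```

Request:
carry_out:
  motion:
    - {"xyz":[0,0,0],"spin":0,"jaw":60}
    - {"xyz":[0,0,0],"spin":0,"jaw":60}

```text
t: 19.77
tool_pos: [0.597, -0.3195, 0.1684]
tcp_rot: [-3.14, -0.003, 1.915]
force: [-0.2, 0.3, 0.4]
finger_gap: 0.759
```

Run:
```python
from h import *
p=optics.read_camera("wrist"); save(p,"w7")
for r in packs(p,amin=300): print("w",r)
plan(.5983,-.3209,.0265,-1.22)
```

```text
w (0.5976, -0.3229, -1.226, 0.066, 0.037, np.int32(2829))
w (0.467, -0.4281, -1.328, 0.07, 0.039, np.int32(2066))
t 19.82 at [ 0.5975 -0.3191  0.1694] yaw 1.916 gap 0.766 F [ 0.6 -0.4 -0.3] | spin -0.005 -> then tool xyz cm -0.19 0.01 14.29 (len 14.3)
```

Request:
carry_out:
  motion:
    - {"xyz":[-0.2,0,4],"spin":0,"jaw":60}
    - {"xyz":[0,0,4],"spin":0,"jaw":60}
    - {"xyz":[0,0,3.5],"spin":0,"jaw":60}
    - {"xyz":[0,0,1.8],"spin":0,"jaw":60}
    - {"xyz":[0,0,0.9],"spin":0,"jaw":60}
    - {"xyz":[0,0,0],"spin":0,"jaw":150}
    - {"xyz":[0,0,0],"spin":0,"jaw":200}
    - {"xyz":[0,0,0],"spin":0,"jaw":200}
    - {"xyz":[0,0,0],"spin":0,"jaw":200}

```text
t: 20.95
tool_pos: [0.5997, -0.3228, 0.0299]
tcp_rot: [3.14, 0.002, 1.916]
force: [-1.0, 0.1, 5.5]
finger_gap: 0.432
```

Request:
carry_out:
  motion:
    - {"xyz":[0,0,-2],"spin":0,"jaw":200}
    - {"xyz":[0,0,-5],"spin":0,"jaw":200}
    - {"xyz":[0,0,-5],"spin":0,"jaw":200}
    - {"xyz":[0,0,-5],"spin":0,"jaw":200}
    - {"xyz":[0,0,-4.5],"spin":0,"jaw":200}
    - {"xyz":[0,0,0],"spin":0.13,"jaw":200}
    - {"xyz":[0,0,0],"spin":0.13,"jaw":200}
    - {"xyz":[0,0,0],"spin":0.13,"jaw":200}
    - {"xyz":[0,0,0],"spin":0,"jaw":200}

```text
t: 22.08
tool_pos: [0.5984, -0.3221, 0.2429]
tcp_rot: [-3.141, -0.0, 1.527]
force: [0.2, 0.2, -0.8]
finger_gap: 0.431
```

Run:
```python
from h import *
plan(*st(.035,-.045),.24,YS+np.pi/2)
```

```text
t 22.07 at [ 0.5984 -0.3221  0.2429] yaw 1.527 gap 0.431 F [ 0.2  0.2 -0.8] | spin 0.001 -> then tool xyz cm 24.17 -0.19 0.29 (len 24.2)
```

Request:
carry_out:
  motion:
    - {"xyz":[4.2,0,0],"spin":0,"jaw":200}
    - {"xyz":[4.2,0,0],"spin":0,"jaw":200}
    - {"xyz":[4.2,0,0],"spin":0,"jaw":200}
    - {"xyz":[4.2,0,0],"spin":0,"jaw":200}
    - {"xyz":[4.2,0,0],"spin":0,"jaw":200}
    - {"xyz":[2.8,-0.2,0],"spin":0,"jaw":200}
    - {"xyz":[0,0,4],"spin":0,"jaw":200}
    - {"xyz":[0,0,4],"spin":0,"jaw":200}
    - {"xyz":[0,0,2.5],"spin":0,"jaw":200}
    - {"xyz":[0,0,0],"spin":0,"jaw":200}

```text
t: 23.32
tool_pos: [0.6055, -0.0838, 0.1359]
tcp_rot: [-3.136, -0.001, 1.528]
force: [-0.1, -1.0, -0.3]
finger_gap: 0.429
```

Run:
```python
from h import *
plan(*st(.035,-.048),.121,YS+np.pi/2)
p=optics.read_camera("wrist"); save(p,"w8")
```

```text
t 23.32 at [ 0.6055 -0.0838  0.1359] yaw 1.528 gap 0.429 F [-0.1 -1.  -0.3] | spin 0.002 -> then tool xyz cm 0.03 0.18 1.49 (len 1.5)
```

View pics/w8.png

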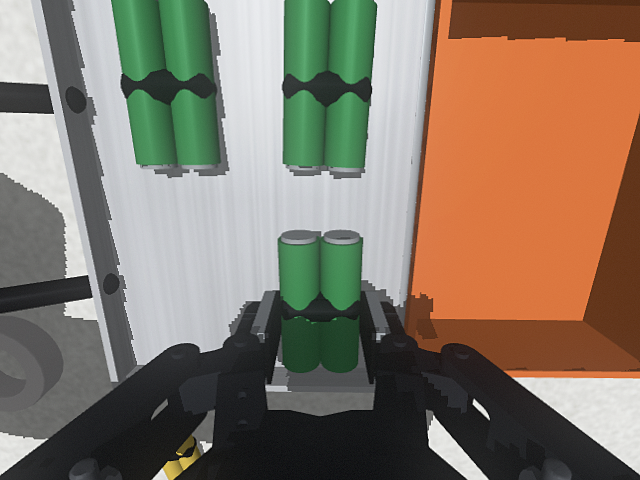

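Request:
carry_out:
  motion:
    - {"xyz":[0.6,0.2,0],"spin":0,"jaw":200}
    - {"xyz":[0,0,0.8],"spin":0,"jaw":200}
    - {"xyz":[0,0,0.5],"spin":0,"jaw":200}
    - {"xyz":[0,0,0.3],"spin":0,"jaw":200}
    - {"xyz":[0,0,0],"spin":0,"jaw":200}

```text
t: 24.0
tool_pos: [0.6094, -0.0784, 0.1219]
tcp_rot: [-3.141, -0.0, 1.526]
force: [0.2, 0.3, -1.4]
finger_gap: 0.429
```

Request:
carry_out:
  motion:
    - {"xyz":[0,0,0.2],"spin":0,"jaw":200}
    - {"xyz":[0,0,0],"spin":0,"jaw":110}
    - {"xyz":[0,0,0],"spin":0,"jaw":110}
    - {"xyz":[0,0,0],"spin":0,"jaw":110}
    - {"xyz":[0,0,-2],"spin":0,"jaw":110}
    - {"xyz":[0,0,-4],"spin":0,"jaw":110}
    - {"xyz":[0,0,-5],"spin":0,"jaw":60}
    - {"xyz":[0,0,-2],"spin":0,"jaw":60}
    - {"xyz":[0,0,0],"spin":0,"jaw":60}

```text
t: 25.12
tool_pos: [0.6108, -0.0786, 0.2525]
tcp_rot: [3.137, 0.001, 1.526]
force: [0.2, 0.0, -0.9]
finger_gap: 0.763
```

Run:
```python
from h import *
p=optics.read_camera("wrist"); save(p,"w9")
for r in packs(p,z=.102): print("w",r)
p=optics.read_camera("scene"); save(p,"s4")
for r in packs(p): print(r)
plan(.4675,-.428,.17,-1.32)
```

```text
w (0.5446, 0.0164, 1.525, 0.065, 0.037, np.int32(4023))
w (0.6124, 0.0128, 1.486, 0.065, 0.037, np.int32(3983))
w (0.6098, -0.0783, 1.528, 0.066, 0.036, np.int32(2966))
(0.496, 0.0594, 1.513, 0.051, 0.043, np.int32(228))
(0.5706, 0.0442, 1.487, 0.072, 0.042, np.int32(377))
(0.5678, -0.0544, 1.511, 0.072, 0.043, np.int32(407))
(0.4674, -0.4273, -1.329, 0.063, 0.038, np.int32(367))
t 25.23 at [ 0.6093 -0.0783  0.2494] yaw 1.526 gap 0.763 F [-0.5 -0.1 -0.3] | spin -0.296 -> then tool xyz cm -30.35 -22.42 7.94 (len 38.6)
```

View pics/w9.png

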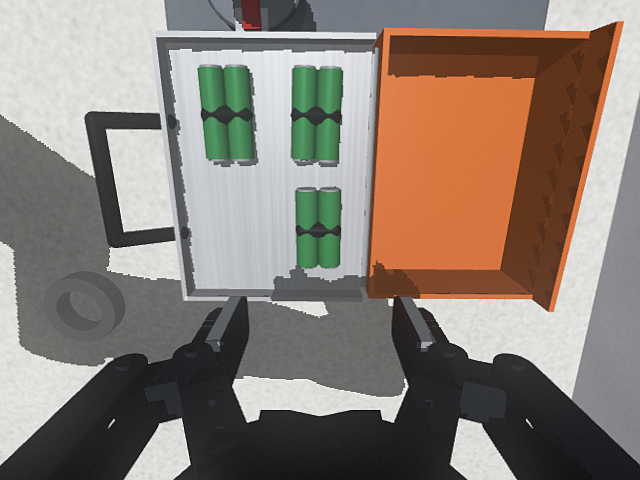

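Request:
carry_out:
  motion:
    - {"xyz":[0,0,0],"spin":-0.15,"jaw":60}
    - {"xyz":[0,0,0],"spin":-0.15,"jaw":60}
    - {"xyz":[-3.8,-2.8,0],"spin":0,"jaw":60}
    - {"xyz":[-3.8,-2.8,0],"spin":0,"jaw":60}
    - {"xyz":[-3.8,-2.8,0],"spin":0,"jaw":60}
    - {"xyz":[-3.8,-2.8,0],"spin":0,"jaw":60}
    - {"xyz":[-3.8,-2.8,2],"spin":0,"jaw":60}
    - {"xyz":[-3.8,-2.8,2],"spin":0,"jaw":60}
    - {"xyz":[-3.8,-2.8,2],"spin":0,"jaw":60}
    - {"xyz":[-3.8,-2.8,2],"spin":0,"jaw":60}

```text
t: 26.48
tool_pos: [0.4681, -0.4295, 0.1674]
tcp_rot: [-3.14, -0.003, 1.826]
force: [0.7, -0.1, -0.6]
finger_gap: 0.762
```

Request:
carry_out:
  motion:
    - {"xyz":[0,0,0],"spin":0,"jaw":60}
    - {"xyz":[0,0,0],"spin":0,"jaw":60}

```text
t: 26.72
tool_pos: [0.4689, -0.4282, 0.1687]
tcp_rot: [-3.141, -0.003, 1.825]
force: [-0.5, -0.4, -0.0]
finger_gap: 0.762
```

Run:
```python
from h import *
p=optics.read_camera("wrist"); save(p,"w10")
for r in packs(p,amin=300): print("w",r)
plan(.4675,-.428,.0265,-1.326)
```

```text
w (0.4665, -0.4284, -1.337, 0.066, 0.037, np.int32(2849))
t 26.77 at [ 0.4695 -0.428   0.1695] yaw 1.826 gap 0.762 F [0.2 0.3 0. ] | spin 0.011 -> then tool xyz cm 0.05 -0.20 14.30 (len 14.3)
```

Request:
carry_out:
  motion:
    - {"xyz":[0,-0.2,4],"spin":0,"jaw":60}
    - {"xyz":[0,0,4],"spin":0,"jaw":60}
    - {"xyz":[0,0,3.5],"spin":0,"jaw":60}
    - {"xyz":[0,0,1.8],"spin":0,"jaw":60}
    - {"xyz":[0,0,0.9],"spin":0,"jaw":60}
    - {"xyz":[0,0,0],"spin":0,"jaw":150}
    - {"xyz":[0,0,0],"spin":0,"jaw":200}
    - {"xyz":[0,0,0],"spin":0,"jaw":200}
    - {"xyz":[0,0,0],"spin":0,"jaw":200}

```text
t: 27.9
tool_pos: [0.4684, -0.4304, 0.0298]
tcp_rot: [3.14, 0.002, 1.826]
force: [0.1, 0.3, 6.6]
finger_gap: 0.43
```

Request:
carry_out:
  motion:
    - {"xyz":[0,0,-2],"spin":0,"jaw":200}
    - {"xyz":[0,0,-5],"spin":0,"jaw":200}
    - {"xyz":[0,0,-5],"spin":0,"jaw":200}
    - {"xyz":[0,0,-5],"spin":0,"jaw":200}
    - {"xyz":[0,0,-4.5],"spin":0,"jaw":200}
    - {"xyz":[0,0,0],"spin":0.15,"jaw":200}
    - {"xyz":[0,0,0],"spin":0.15,"jaw":200}
    - {"xyz":[0,0,0],"spin":0,"jaw":200}

```text
t: 28.9
tool_pos: [0.4674, -0.4295, 0.2431]
tcp_rot: [-3.141, -0.0, 1.527]
force: [0.1, 0.5, -0.8]
finger_gap: 0.429
```

Run:
```python
from h import *
plan(.542,-.0765,.24,YS+np.pi/2)
```

```text
t 28.90 at [ 0.4674 -0.4295  0.2431] yaw 1.527 gap 0.429 F [ 0.1  0.5 -0.8] | spin 0.001 -> then tool xyz cm 35.60 5.86 0.31 (len 36.1)
```

Request:
carry_out:
  motion:
    - {"xyz":[4.4,0.7,0],"spin":0,"jaw":200}
    - {"xyz":[4.5,0.7,0],"spin":0,"jaw":200}
    - {"xyz":[4.5,0.7,0],"spin":0,"jaw":200}
    - {"xyz":[4.5,0.7,0],"spin":0,"jaw":200}
    - {"xyz":[4.5,0.8,0],"spin":0,"jaw":200}
    - {"xyz":[4.5,0.8,0],"spin":0,"jaw":200}
    - {"xyz":[4.5,0.8,0],"spin":0,"jaw":200}
    - {"xyz":[4.2,0.7,0],"spin":0,"jaw":200}
    - {"xyz":[0,0,4],"spin":0,"jaw":200}
    - {"xyz":[0,0,4],"spin":0,"jaw":200}

```text
t: 30.15
tool_pos: [0.543, -0.0757, 0.1627]
tcp_rot: [3.14, 0.0, 1.531]
force: [-0.2, 0.6, -1.0]
finger_gap: 0.43
```

Request:
carry_out:
  motion:
    - {"xyz":[0,0,1.7],"spin":0,"jaw":200}
    - {"xyz":[0,0,0],"spin":0,"jaw":200}
    - {"xyz":[0,0,0],"spin":0,"jaw":200}

```text
t: 30.52
tool_pos: [0.5431, -0.0768, 0.1471]
tcp_rot: [3.14, 0.0, 1.527]
force: [0.1, 0.4, -0.5]
finger_gap: 0.431
```

Run:
```python
from h import *
plan(.542,-.0765,.121,YS+np.pi/2)
p=optics.read_camera("wrist"); save(p,"w11")
```

```text
t 30.52 at [ 0.5431 -0.0768  0.1471] yaw 1.527 gap 0.431 F [ 0.1  0.4 -0.5] | spin 0.001 -> then tool xyz cm 0.02 -0.11 2.61 (len 2.6)
```

View pics/w11.png

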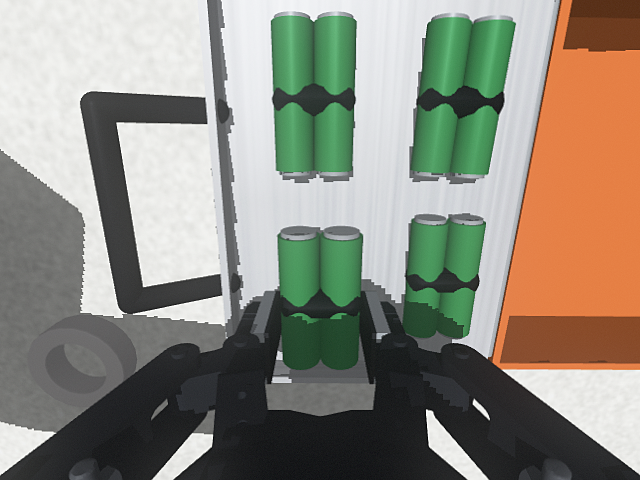

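Request:
carry_out:
  motion:
    - {"xyz":[0,0,1.3],"spin":0,"jaw":200}
    - {"xyz":[0,0,0.7],"spin":0,"jaw":200}
    - {"xyz":[0,0,0.5],"spin":0,"jaw":200}
    - {"xyz":[0,0,0.3],"spin":0,"jaw":200}
    - {"xyz":[0,0,0],"spin":0,"jaw":200}
    - {"xyz":[0,0,0],"spin":0,"jaw":200}

```text
t: 31.32
tool_pos: [0.5422, -0.0765, 0.1196]
tcp_rot: [3.141, 0.0, 1.526]
force: [-4.4, 0.7, 9.5]
finger_gap: 0.426
```

Request:
carry_out:
  motion:
    - {"xyz":[0,0,0],"spin":0,"jaw":110}
    - {"xyz":[0,0,0],"spin":0,"jaw":110}
    - {"xyz":[0,0,0],"spin":0,"jaw":110}
    - {"xyz":[0,0,-2],"spin":0,"jaw":110}
    - {"xyz":[0,0,-4],"spin":0,"jaw":110}
    - {"xyz":[0,0,-5],"spin":0,"jaw":0}
    - {"xyz":[0,0,-2],"spin":0,"jaw":0}
    - {"xyz":[0,0,0],"spin":0,"jaw":0}

```text
t: 32.33
tool_pos: [0.5437, -0.0769, 0.2499]
tcp_rot: [3.138, 0.001, 1.526]
force: [0.2, 1.0, 0.1]
finger_gap: 1.004
```

Run:
```python
from h import *
p=optics.read_camera("wrist"); save(p,"w12")
for r in packs(p,z=.102): print("w",r)
p=optics.read_camera("scene"); save(p,"s5")
for r in packs(p,z=.102): print(r)
d=optics.landmark_of("collar_grip",p)[0]; print(d, back(p,d["at"],.133))
plan(*st(-.01,.15),.25)
```

```text
w (0.5444, 0.0167, 1.526, 0.065, 0.037, np.int32(4095))
w (0.612, 0.0128, 1.485, 0.065, 0.037, np.int32(4154))
w (0.5426, -0.0745, 1.529, 0.066, 0.037, np.int32(3066))
w (0.6093, -0.078, 1.526, 0.066, 0.037, np.int32(3062))
(0.5457, 0.0166, 1.528, 0.066, 0.039, np.int32(347))
(0.5441, -0.0723, 1.514, 0.065, 0.039, np.int32(378))
(0.6138, 0.0133, 1.487, 0.065, 0.038, np.int32(379))
(0.6114, -0.0765, 1.511, 0.065, 0.039, np.int32(405))
{'at': [345.3, 225.4], 'confidence': 0.76} [0.5712613  0.11274223 0.133     ]
t 32.48 at [ 0.5419 -0.0764  0.2467] yaw 1.526 gap 1.002 F [-0.5 -0.3 -0.6] | spin -0.000 -> then tool xyz cm 19.38 2.07 -0.33 (len 19.5)
```

View pics/s5.png

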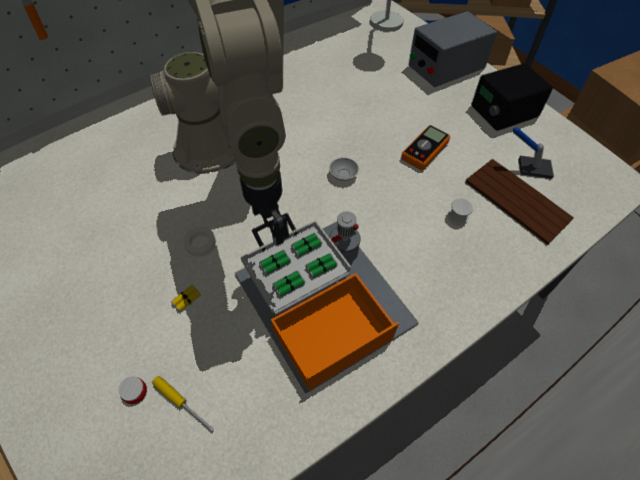

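View pics/w12.png

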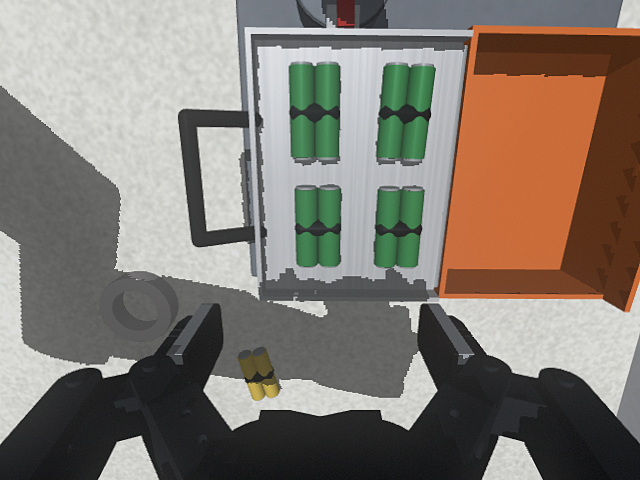

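Request:
carry_out:
  motion:
    - {"xyz":[4,0.4,0],"spin":0,"jaw":0}
    - {"xyz":[4,0.4,0],"spin":0,"jaw":0}
    - {"xyz":[4,0.4,0],"spin":0,"jaw":0}
    - {"xyz":[4,0.4,0],"spin":0,"jaw":0}
    - {"xyz":[3.4,0.5,0],"spin":0,"jaw":0}
    - {"xyz":[0,0,0],"spin":0.15,"jaw":0}
    - {"xyz":[0,0,0],"spin":0.15,"jaw":0}
    - {"xyz":[0,0,0],"spin":0.15,"jaw":0}
    - {"xyz":[0,0,0],"spin":0.15,"jaw":0}
    - {"xyz":[0,0,0],"spin":0,"jaw":0}

```text
t: 33.72
tool_pos: [0.5716, 0.1163, 0.2465]
tcp_rot: [-3.139, 0.002, 0.927]
force: [0.1, 0.2, -0.2]
finger_gap: 1.002
```

Run:
```python
from h import *
p=optics.read_camera("wrist"); save(p,"w13")
d=optics.landmark_of("collar_grip",p); print([(x["at"],x["confidence"],back(p,x["at"],.133)) for x in d][:2])
plan(*st(-.01,.15),.25)
im=p["img"][:,:,::-1].copy()
for z in (.157,.133):
    u=proj(p,[[*st(-.01,.15),z]])[0]; cv2.circle(im,(int(u[0]),int(u[1])),3,(255,0,255),-1); print(u)
cv2.imwrite("pics/w13o.png",im)
```

```text
[([320.3, 248.8], 0.8, array([0.56941066, 0.11340719, 0.133     ]))]
t 33.83 at [0.5718 0.1162 0.2471] yaw 0.928 gap 1.002 F [-0.   0.4  0.3] | spin -0.000 -> then tool xyz cm -0.03 -0.05 -0.29 (len 0.3)
[319.90633165 255.64145393]
[319.95547736 244.41140752]
```

View pics/w13o.png

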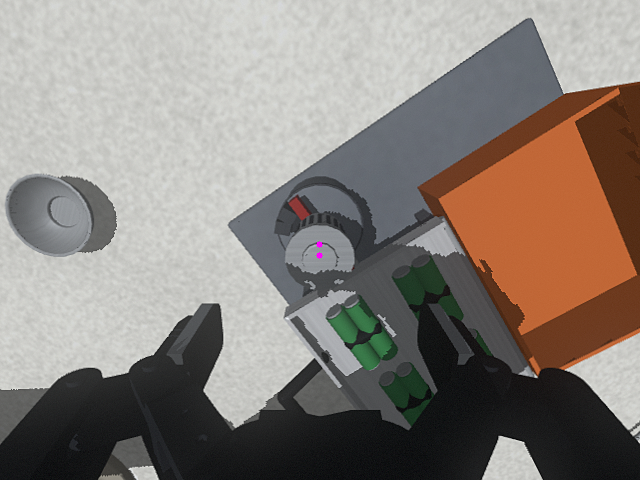

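Run:
```python
from h import *
im=cv2.imread("pics/w13.png")
cv2.imwrite("pics/z3.png",cv2.resize(im[190:310,260:380],None,fx=5,fy=5,interpolation=cv2.INTER_CUBIC))
s=sense()
class P: pass
```

```text
(no output)
```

View pics/z3.png

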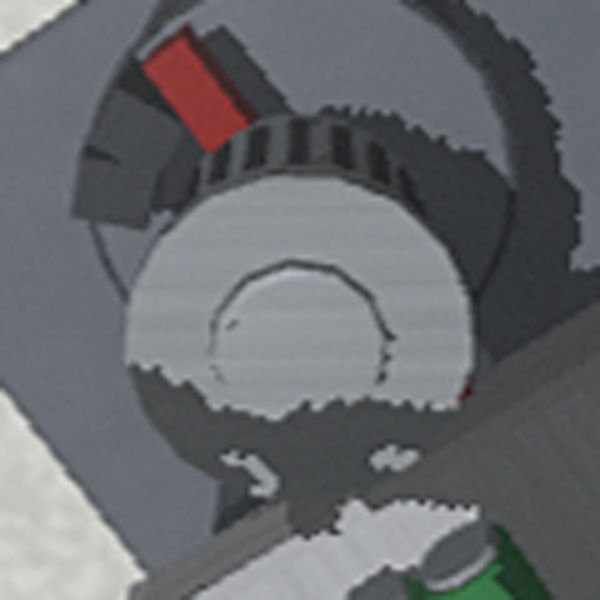

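Request:
carry_out:
  motion:
    - {"xyz":[-0.2,0,2],"spin":0,"jaw":0}
    - {"xyz":[0,0,3],"spin":0,"jaw":0}
    - {"xyz":[0,0,3],"spin":0,"jaw":0}
    - {"xyz":[0,0,2],"spin":0,"jaw":0}
    - {"xyz":[0,0,1],"spin":0,"jaw":0}
    - {"xyz":[0,0,0],"spin":0,"jaw":0}
    - {"xyz":[0,0,0],"spin":0,"jaw":0}

```text
t: 34.7
tool_pos: [0.5717, 0.1147, 0.1392]
tcp_rot: [3.141, -0.001, 0.926]
force: [0.6, 1.5, 0.1]
finger_gap: 1.002
```

Run:
```python
from h import *
plan(.570,.1145,.133)
p=optics.read_camera("wrist"); save(p,"w14")
```

```text
t 34.70 at [0.5717 0.1147 0.1392] yaw 0.926 gap 1.002 F [0.6 1.5 0.1] | spin -0.000 -> then tool xyz cm -0.12 -0.12 0.62 (len 0.6)
```

View pics/w14.png

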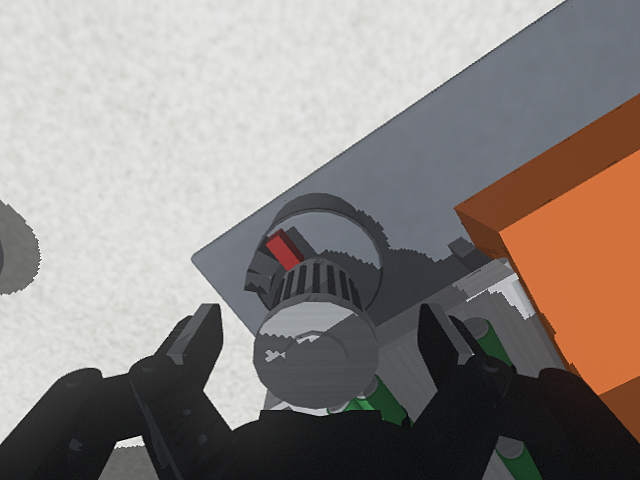

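Request:
carry_out:
  motion:
    - {"xyz":[-0.1,-0.1,0.6],"spin":0,"jaw":0}
    - {"xyz":[0,0,0],"spin":0,"jaw":90}
    - {"xyz":[0,0,0],"spin":0,"jaw":200}
    - {"xyz":[0,0,0],"spin":0,"jaw":200}
    - {"xyz":[0,0,0],"spin":0,"jaw":200}
    - {"xyz":[0,0,0],"spin":0,"jaw":200}
  grip_force: 60

```text
t: 35.5
tool_pos: [0.5697, 0.1146, 0.1327]
tcp_rot: [3.142, -0.0, 0.926]
force: [-2.6, 0.0, 5.6]
finger_gap: 0.518
```

Run:
```python
from h import *
p=optics.read_camera("wrist"); save(p,"w15")
s=sense(); print(s["finger_gap"],s["force"],s["ft_torque"])
p=optics.read_camera("scene"); im=p["img"][150:270,270:430,::-1]
cv2.imwrite("pics/z4.png",cv2.resize(im,None,fx=5,fy=5,interpolation=cv2.INTER_CUBIC))
```

```text
0.5185931048737368 [-3.01329276  0.43782196  4.99846814] [0.09197894 0.49728526 0.03129393]
```

View pics/w15.png

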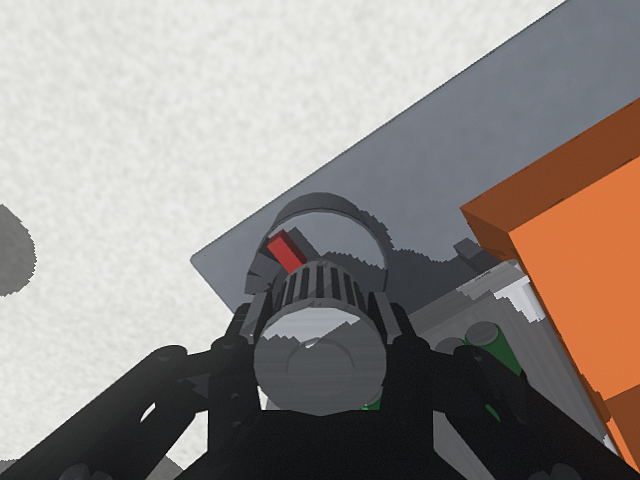

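View pics/z4.png

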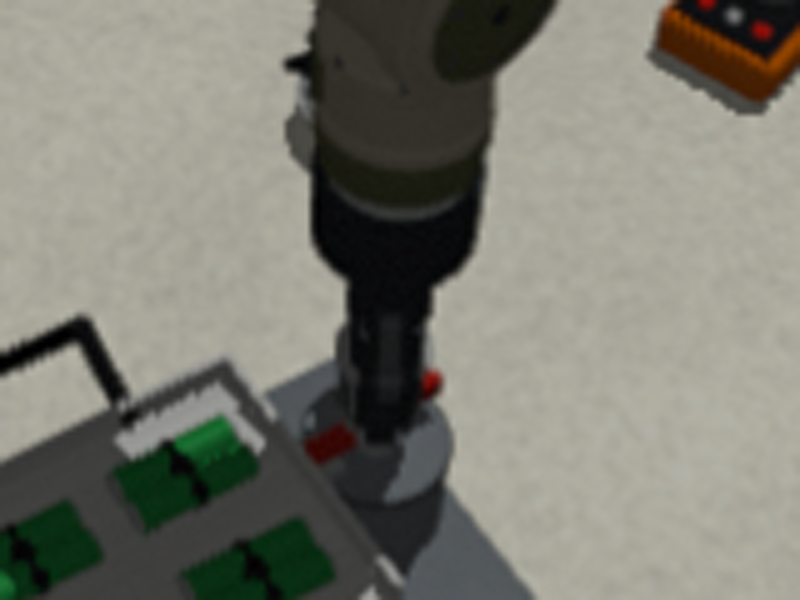

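Request:
carry_out:
  motion:
    - {"xyz":[0,0,-0.4],"spin":0,"jaw":200}
    - {"xyz":[0,0,-0.4],"spin":0,"jaw":200}
    - {"xyz":[0,0,-0.4],"spin":0,"jaw":200}
    - {"xyz":[0,0,-0.4],"spin":0,"jaw":200}
    - {"xyz":[0,0,0],"spin":0,"jaw":200}
    - {"xyz":[0,0,0],"spin":0,"jaw":200}

```text
t: 36.35
tool_pos: [0.5695, 0.1145, 0.148]
tcp_rot: [-3.141, 0.0, 0.926]
force: [1.2, 1.3, -6.6]
finger_gap: 0.516
```

Run:
```python
from h import *
p=optics.read_camera("wrist"); save(p,"w16")
s=sense(); print(s["tool_pos"],s["finger_gap"],s["force"],s["ft_torque"])
```

```text
[0.56949545 0.11453513 0.14802493] 0.5173769877018612 [ 0.92036929  1.36682307 -5.95758285] [ 0.25197376 -0.125654   -0.07330685]
```

View pics/w16.png

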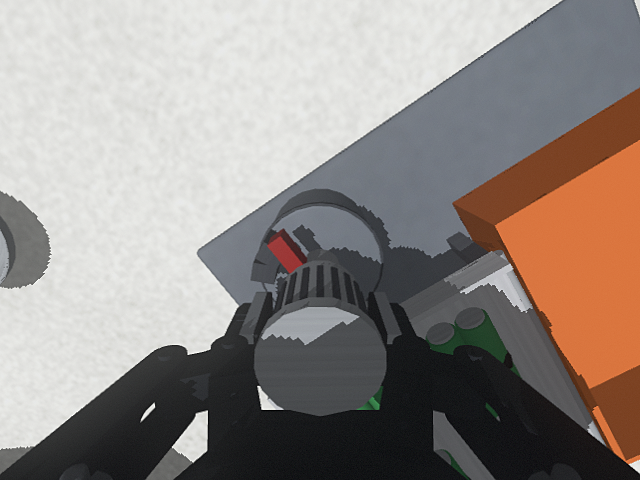

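Request:
carry_out:
  motion:
    - {"xyz":[0,0,-0.05],"spin":-0.12,"jaw":200}
    - {"xyz":[0,0,0],"spin":-0.12,"jaw":200}
    - {"xyz":[0,0,0],"spin":-0.12,"jaw":200}
    - {"xyz":[0,0,0],"spin":-0.12,"jaw":200}
    - {"xyz":[0,0,0],"spin":-0.12,"jaw":200}
    - {"xyz":[0,0,0],"spin":-0.12,"jaw":200}
    - {"xyz":[0,0,0],"spin":-0.12,"jaw":200}
    - {"xyz":[0,0,0],"spin":-0.12,"jaw":200}
    - {"xyz":[0,0,0],"spin":-0.12,"jaw":200}
    - {"xyz":[0,0,0],"spin":-0.1,"jaw":200}

```text
t: 37.65
tool_pos: [0.5699, 0.1145, 0.1487]
tcp_rot: [3.141, 0.0, 2.109]
force: [1.2, 1.5, -7.2]
finger_gap: 0.518
```

Run:
```python
from h import *
p=optics.read_camera("wrist"); save(p,"w17")
s=sense(); print(s["tool_pos"],s["finger_gap"],s["force"],s["ft_torque"],s["tcp_rot"])
```

```text
[0.56994971 0.11450784 0.14869895] 0.5159319664633758 [ 1.90304249  1.07000952 -6.44710315] [ 0.22834682 -0.33229012 -0.1810852 ] [3.14111264e+00 9.93359660e-05 2.11150626e+00]
```

View pics/w17.png

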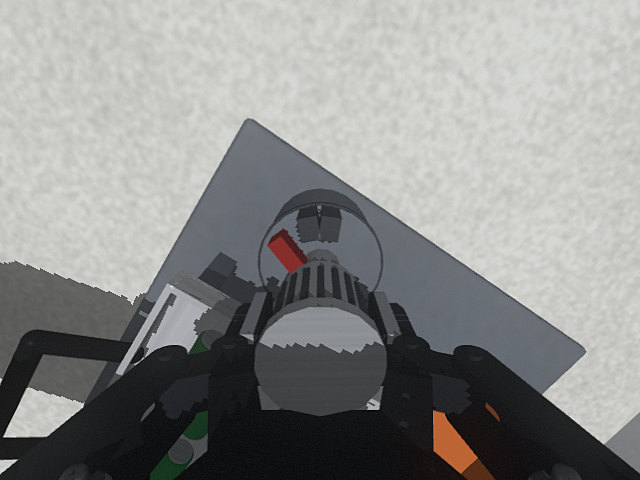

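Request:
carry_out:
  motion:
    - {"xyz":[0,0,0],"spin":-0.03,"jaw":200}
    - {"xyz":[0,0,0],"spin":-0.02,"jaw":200}
    - {"xyz":[0,0,0],"spin":0,"jaw":200}
    - {"xyz":[0,0,0],"spin":0,"jaw":200}

```text
t: 38.2
tool_pos: [0.5699, 0.1144, 0.1489]
tcp_rot: [3.141, 0.0, 2.155]
force: [3.1, 1.4, -6.6]
finger_gap: 0.516
```

Run:
```python
from h import *
s=sense(); print(s["tool_pos"],s["finger_gap"],s["force"],s["ft_torque"],s["tcp_rot"])
```

```text
[0.56994787 0.11439957 0.14887604] 0.5157905731200001 [ 3.09928532  1.40639811 -6.56416058] [ 0.30617111 -0.5179081  -1.3790323 ] [3.14111119e+00 1.53770342e-04 2.15456567e+00]
```

Request:
carry_out:
  motion:
    - {"xyz":[0,0,0],"spin":0.03,"jaw":200}
    - {"xyz":[0,0,0.4],"spin":0,"jaw":200}
    - {"xyz":[0,0,0.4],"spin":0,"jaw":200}
    - {"xyz":[0,0,0.4],"spin":0,"jaw":200}
    - {"xyz":[0,0,0.3],"spin":0,"jaw":200}
    - {"xyz":[0,0,0.1],"spin":0,"jaw":200}
    - {"xyz":[0,0,0],"spin":0,"jaw":200}

```text
t: 39.08
tool_pos: [0.5699, 0.1145, 0.1331]
tcp_rot: [3.141, 0.0, 2.126]
force: [3.9, -0.2, -3.9]
finger_gap: 0.52
```

Run:
```python
from h import *
s=sense(); print(s["tool_pos"],s["finger_gap"],s["force"],s["ft_torque"],s["tcp_rot"])
```

```text
[0.56993936 0.11448595 0.13305062] 0.5195962355061077 [ 3.93939032 -0.21616003 -3.93168579] [ 0.05178842 -0.53640692 -0.54693149] [3.14101047e+00 2.92687823e-04 2.12582665e+00]
```

Request:
carry_out:
  motion:
    - {"xyz":[0,0,0.05],"spin":0,"jaw":200}
    - {"xyz":[0,0,0],"spin":0,"jaw":60}
    - {"xyz":[0,0,0],"spin":0,"jaw":0}
    - {"xyz":[0,0,0],"spin":0,"jaw":0}
    - {"xyz":[0,0,0],"spin":0,"jaw":0}
    - {"xyz":[0,0,-3],"spin":0,"jaw":0}
    - {"xyz":[0,0,-4],"spin":0,"jaw":0}
    - {"xyz":[0,0,-4],"spin":0,"jaw":0}
    - {"xyz":[0,0,0],"spin":0,"jaw":0}

```text
t: 40.2
tool_pos: [0.5716, 0.1147, 0.2461]
tcp_rot: [3.135, 0.003, 2.126]
force: [0.0, 0.4, -0.2]
finger_gap: 1.004
```

Run:
```python
from h import *
p=optics.read_camera("wrist"); save(p,"w18")
plan(*st(-.122,0),.2,YS+np.pi/2)
```

```text
t 40.25 at [0.5706 0.1146 0.2439] yaw 2.126 gap 1.000 F [ 0.3 -0.3 -0.9] | spin 0.600 -> then tool xyz cm -14.82 -11.14 4.39 (len 19.1)
```

View pics/w18.png

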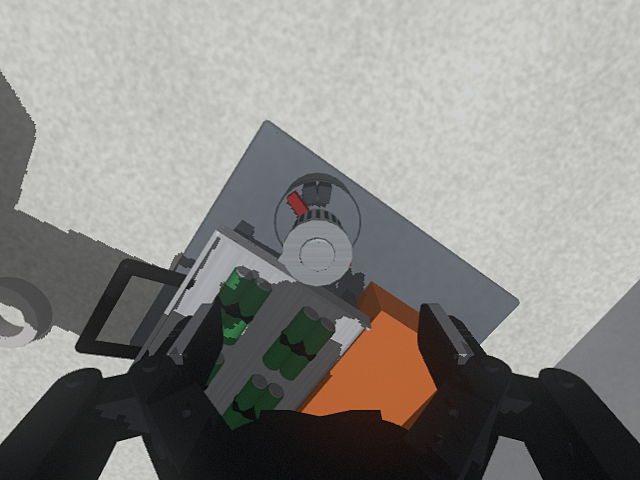

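Request:
carry_out:
  motion:
    - {"xyz":[0,0,0],"spin":0.15,"jaw":0}
    - {"xyz":[0,0,0],"spin":0.15,"jaw":0}
    - {"xyz":[0,0,0],"spin":0.15,"jaw":0}
    - {"xyz":[0,0,0],"spin":0.15,"jaw":0}
    - {"xyz":[-3.7,-2.8,0],"spin":0,"jaw":0}
    - {"xyz":[-3.7,-2.8,0],"spin":0,"jaw":0}
    - {"xyz":[-3.7,-2.8,0],"spin":0,"jaw":40}
    - {"xyz":[-3.7,-2.8,0],"spin":0,"jaw":80}
    - {"xyz":[0,0,0],"spin":0,"jaw":80}
    - {"xyz":[0,0,0],"spin":0,"jaw":80}

```text
t: 41.5
tool_pos: [0.4509, -0.0283, 0.2416]
tcp_rot: [-3.141, -0.001, 1.525]
force: [-0.4, 0.2, 0.8]
finger_gap: 0.684
```

Run:
```python
from h import *
p=optics.read_camera("wrist"); save(p,"w19")
plan(*st(-.122,0),.2,YS+np.pi/2)
d=optics.landmark_of("tray_handle",p); print([(x["at"],x["confidence"],back(p,x["at"],.12)) for x in d][:2])
print(proj(p,[[*st(-.122,0),.12]]))
```

```text
t 41.55 at [ 0.4513 -0.028   0.2417] yaw 1.526 gap 0.692 F [-0.2  0.3  0.4] | spin 0.000 -> then tool xyz cm -0.05 0.14 4.17 (len 4.2)
[([320.9, 238.9], 0.57, array([ 0.45168679, -0.02637368,  0.12      ])), ([436.6, 173.4], 0.51, array([0.53653784, 0.01887488, 0.12      ]))]
[[322.25583437 241.53036536]]
```

View pics/w19.png

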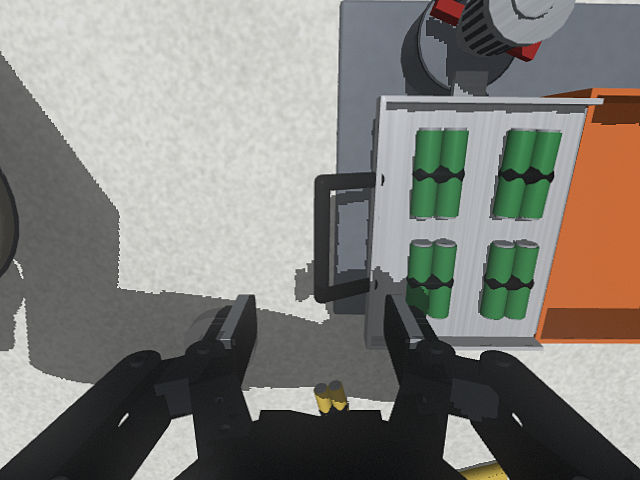

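Request:
carry_out:
  motion:
    - {"xyz":[0,0.1,0],"spin":0,"jaw":150}
    - {"xyz":[0,0,2],"spin":0,"jaw":150}
    - {"xyz":[0,0,3],"spin":0,"jaw":150}
    - {"xyz":[0,0,3],"spin":0,"jaw":150}
    - {"xyz":[0,0,2],"spin":0,"jaw":150}
    - {"xyz":[0,0,1],"spin":0,"jaw":150}
    - {"xyz":[0,0,0],"spin":0,"jaw":150}
    - {"xyz":[0,0,0],"spin":0,"jaw":150}
  grip_force: 40

```text
t: 42.6
tool_pos: [0.4529, -0.0284, 0.1331]
tcp_rot: [3.14, 0.0, 1.526]
force: [0.1, -0.2, 0.5]
finger_gap: 0.411
```

Run:
```python
from h import *
plan(*st(-.122,0),.124,YS+np.pi/2)
p=optics.read_camera("wrist"); save(p,"w20")
```

```text
t 42.60 at [ 0.4529 -0.0284  0.1331] yaw 1.526 gap 0.411 F [ 0.1 -0.2  0.5] | spin 0.000 -> then tool xyz cm -0.02 -0.03 0.91 (len 0.9)
```

View pics/w20.png

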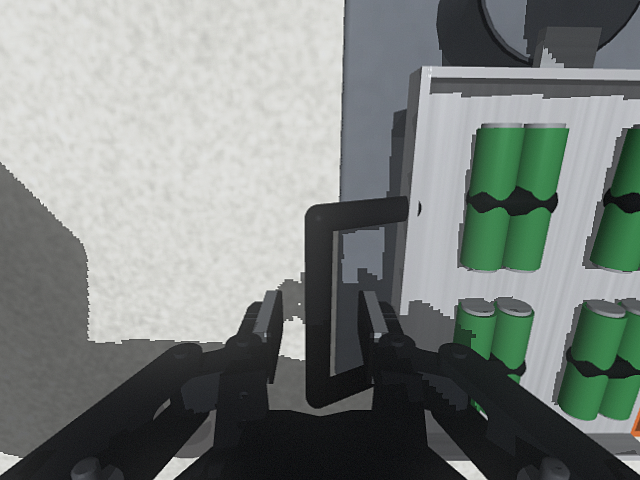

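Request:
carry_out:
  motion:
    - {"xyz":[0,0,0.8],"spin":0,"jaw":150}
    - {"xyz":[0,0,0],"spin":0,"jaw":200}
    - {"xyz":[0,0,0],"spin":0,"jaw":240}
    - {"xyz":[0,0,0],"spin":0,"jaw":240}
    - {"xyz":[0,0,0],"spin":0,"jaw":240}
    - {"xyz":[0,0,0],"spin":0,"jaw":240}
  grip_force: 40

```text
t: 43.4
tool_pos: [0.4519, -0.0283, 0.1242]
tcp_rot: [-3.141, -0.0, 1.526]
force: [0.3, 0.4, -1.0]
finger_gap: 0.121
```

Run:
```python
from h import *
s=sense(); print(s["tool_pos"],s["finger_gap"],s["force"],s["ft_torque"],s["tcp_rot"])
R=np.hypot(.2,.035);a=np.arctan2(.035,.2)
prev=None
for th in np.arange(0,.96,.05):
    v=np.array([-R*np.cos(a+th)+.2,R*np.sin(a+th)-.035])*100
    print(round(th,2),v.round(2), (v-prev).round(2) if prev is not None else ""); prev=v
```

```text
[ 0.45193451 -0.0283308   0.12421764] 0.12055049817336211 [ 0.33313436  0.42956066 -1.0159818 ] [ 0.01973031  0.10236378 -0.14639504] [-3.14120544e+00 -1.30385112e-04  1.52570923e+00]
0.0 [0. 0.] 
0.05 [0.2 1. ] [0.2 1. ]
0.1 [0.45 1.98] [0.25 0.98]
0.15 [0.75 2.95] [0.3  0.97]
0.2 [1.09 3.9 ] [0.35 0.95]
0.25 [1.49 4.84] [0.39 0.94]
0.3 [1.93 5.75] [0.44 0.91]
0.35 [2.41 6.65] [0.49 0.89]
0.4 [2.94 7.51] [0.53 0.87]
0.45 [3.51 8.35] [0.57 0.84]
0.5 [4.13 9.16] [0.61 0.81]
0.55 [4.78 9.94] [0.65 0.78]
0.6 [ 5.47 10.68] [0.69 0.74]
0.65 [ 6.2  11.39] [0.73 0.71]
0.7 [ 6.96 12.06] [0.76 0.67]
0.75 [ 7.75 12.69] [0.79 0.63]
0.8 [ 8.58 13.29] [0.82 0.59]
0.85 [ 9.43 13.84] [0.85 0.55]
0.9 [10.31 14.34] [0.88 0.51]
0.95 [11.21 14.8 ] [0.9  0.46]
```

Request:
carry_out:
  motion:
    - {"xyz":[0,0.2,-1.0],"spin":0,"jaw":240}
    - {"xyz":[0,0.25,-0.98],"spin":0,"jaw":240}
    - {"xyz":[0,0.3,-0.97],"spin":0,"jaw":240}
    - {"xyz":[0,0.35,-0.95],"spin":0,"jaw":240}
    - {"xyz":[0,0.39,-0.94],"spin":0,"jaw":240}
    - {"xyz":[0,0.44,-0.91],"spin":0,"jaw":240}
    - {"xyz":[0,0.49,-0.89],"spin":0,"jaw":240}
    - {"xyz":[0,0.53,-0.87],"spin":0,"jaw":240}
    - {"xyz":[0,0.57,-0.84],"spin":0,"jaw":240}
    - {"xyz":[0,0,0],"spin":0,"jaw":240}

```text
t: 44.65
tool_pos: [0.4862, -0.0301, 0.2088]
tcp_rot: [-3.139, 0.001, 1.526]
force: [-7.9, -2.5, 0.4]
finger_gap: 0.124
```

Run:
```python
from h import *
s=sense(); print(s["tool_pos"],s["finger_gap"],s["force"],s["ft_torque"],s["tcp_rot"])
p=optics.read_camera("scene"); save(p,"s6")
```

```text
[ 0.48620261 -0.03011331  0.2087943 ] 0.12366743318741219 [-7.8841698  -2.45622296  0.42255868] [-0.50053035  1.87064134 -0.08264322] [-3.13916572e+00  7.61227193e-04  1.52563969e+00]
```

View pics/s6.png

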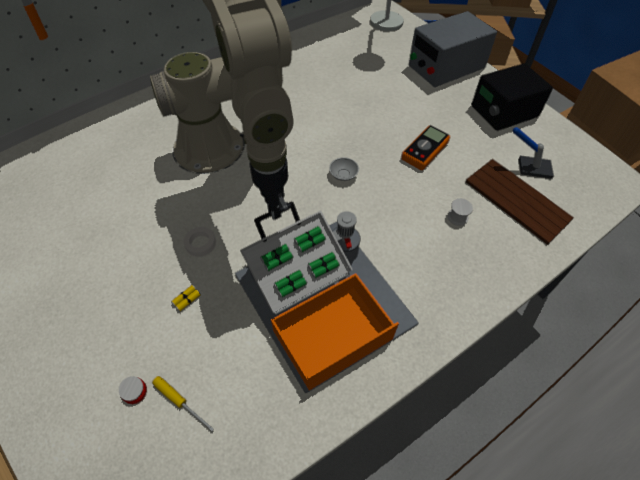

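Request:
carry_out:
  motion:
    - {"xyz":[0,0.5,-0.81],"spin":0,"jaw":240}
    - {"xyz":[0,0.62,-0.78],"spin":0,"jaw":240}
    - {"xyz":[0,0.69,-0.74],"spin":0,"jaw":240}
    - {"xyz":[0,0.73,-0.71],"spin":0,"jaw":240}
    - {"xyz":[0,0.76,-0.67],"spin":0,"jaw":240}
    - {"xyz":[0,0.79,-0.63],"spin":0,"jaw":240}
    - {"xyz":[0,0.82,-0.59],"spin":0,"jaw":240}
    - {"xyz":[0,0,0],"spin":0,"jaw":240}
    - {"xyz":[0,0,0],"spin":0,"jaw":240}
    - {"xyz":[0,0,0],"spin":0,"jaw":240}

```text
t: 45.95
tool_pos: [0.5356, -0.0327, 0.2599]
tcp_rot: [3.141, 0.002, 1.525]
force: [-10.4, -3.7, 10.6]
finger_gap: 0.123
```

Run:
```python
from h import *
s=sense(); print(s["tool_pos"],s["finger_gap"],s["force"],s["ft_torque"],s["tcp_rot"])
p=optics.read_camera("scene"); save(p,"s7")
```

```text
[ 0.53558764 -0.03272694  0.25991021] 0.12277629798753206 [-10.40939345  -3.68549802  10.61682403] [-0.52289169  2.28661807 -0.021202  ] [3.14079160e+00 1.88076674e-03 1.52534241e+00]
```

View pics/s7.png

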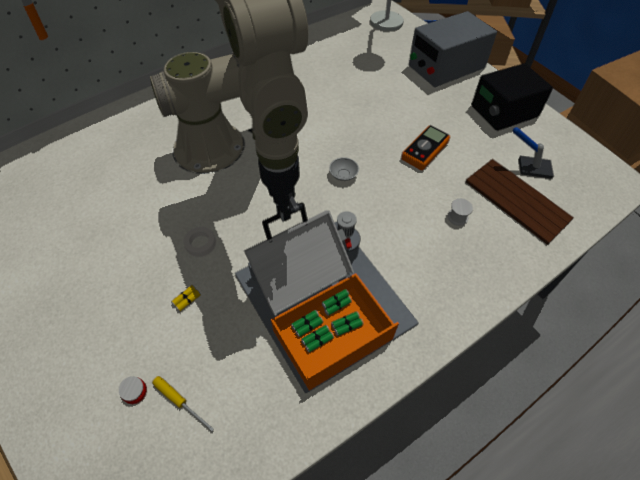

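Request:
carry_out:
  motion:
    - {"xyz":[0,-0.95,0.5],"spin":0,"jaw":240}
    - {"xyz":[0,-0.85,0.6],"spin":0,"jaw":240}
    - {"xyz":[0,-0.76,0.67],"spin":0,"jaw":240}
    - {"xyz":[0,-0.73,0.71],"spin":0,"jaw":240}
    - {"xyz":[0,-0.69,0.74],"spin":0,"jaw":240}
    - {"xyz":[0,-0.65,0.78],"spin":0,"jaw":240}
    - {"xyz":[0,-0.61,0.81],"spin":0,"jaw":240}
    - {"xyz":[0,-0.57,0.84],"spin":0,"jaw":240}
    - {"xyz":[0,-0.53,0.87],"spin":0,"jaw":240}

```text
t: 47.12
tool_pos: [0.4734, -0.0294, 0.1914]
tcp_rot: [3.14, -0.0, 1.526]
force: [4.5, -3.6, -3.2]
finger_gap: 0.119
```

Run:
```python
from h import *
s=sense(); print(s["tool_pos"],s["finger_gap"],s["force"],s["ft_torque"],s["tcp_rot"])
plan(.4519,-.0283,.1242)
```

```text
[ 0.47342491 -0.02935929  0.19138118] 0.11925681130632083 [ 4.52470832 -3.60969398 -3.18309955] [-0.87332683 -1.24458602 -0.08463307] [ 3.14007594e+00 -1.24686532e-04  1.52579304e+00]
t 47.12 at [ 0.4734 -0.0294  0.1914] yaw 1.526 gap 0.119 F [ 4.5 -3.6 -3.2] | spin -0.000 -> then tool xyz cm 0.01 -2.16 6.72 (len 7.1)
```

Request:
carry_out:
  motion:
    - {"xyz":[0,-0.4,0.89],"spin":0,"jaw":240}
    - {"xyz":[0,-0.4,0.91],"spin":0,"jaw":240}
    - {"xyz":[0,-0.36,0.94],"spin":0,"jaw":240}
    - {"xyz":[0,-0.33,0.95],"spin":0,"jaw":240}
    - {"xyz":[0,-0.28,0.97],"spin":0,"jaw":240}
    - {"xyz":[0,-0.22,0.95],"spin":0,"jaw":240}
    - {"xyz":[0,-0.17,0.9],"spin":0,"jaw":240}
    - {"xyz":[0,0,0.1],"spin":0,"jaw":240}
    - {"xyz":[0,0,0],"spin":0,"jaw":240}

```text
t: 48.25
tool_pos: [0.452, -0.0281, 0.1294]
tcp_rot: [3.138, 0.0, 1.526]
force: [-10.3, 0.4, 32.6]
finger_gap: 0.122
```

Run:
```python
from h import *
s=sense(); print(s["tool_pos"],s["finger_gap"],s["force"],s["ft_torque"],s["tcp_rot"])
p=optics.read_camera("scene"); save(p,"s8")
p=optics.read_camera("wrist"); save(p,"w21")
```

```text
[ 0.45201364 -0.02813734  0.1294306 ] 0.12208868238133756 [-10.27989913   0.37449404  32.55842139] [ 0.01883768  2.09439687 -0.1377036 ] [3.13834308e+00 2.08137639e-04 1.52627694e+00]
```

View pics/s8.png

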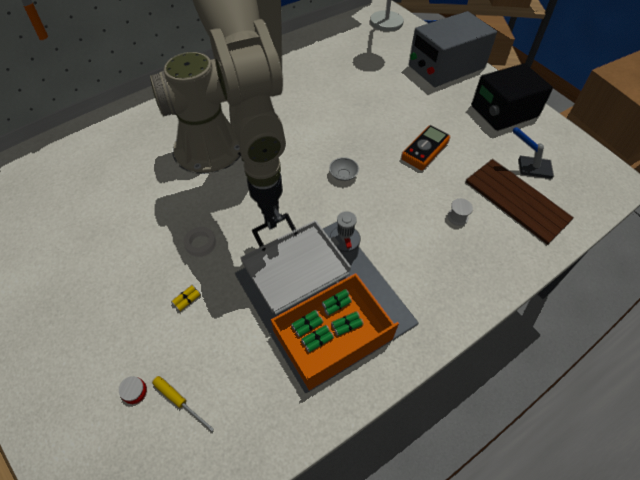

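View pics/w21.png

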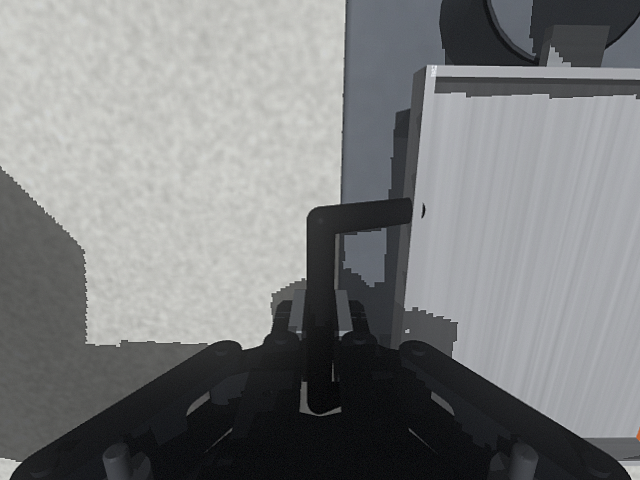

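Request:
carry_out:
  motion:
    - {"xyz":[0,0,-0.3],"spin":0,"jaw":240}
    - {"xyz":[0,0,-0.1],"spin":0,"jaw":240}
    - {"xyz":[0,0,0],"spin":0,"jaw":240}

```text
t: 48.72
tool_pos: [0.4519, -0.0281, 0.1298]
tcp_rot: [3.141, -0.001, 1.526]
force: [0.8, -1.1, 4.6]
finger_gap: 0.12
```

Rests on its stops. Release gently and rise.

Request:
carry_out:
  motion:
    - {"xyz":[0,0,0],"spin":0,"jaw":180}
    - {"xyz":[0,0,0],"spin":0,"jaw":150}
    - {"xyz":[0,0,0],"spin":0,"jaw":150}
    - {"xyz":[0,0,-2],"spin":0,"jaw":150}
    - {"xyz":[0,0,-4],"spin":0,"jaw":150}
    - {"xyz":[0,0,-5],"spin":0,"jaw":60}
    - {"xyz":[0,0,0],"spin":0,"jaw":0}
    - {"xyz":[0,0,0],"spin":0,"jaw":0}

```text
t: 49.72
tool_pos: [0.4512, -0.0282, 0.2394]
tcp_rot: [-3.141, -0.0, 1.526]
force: [-0.2, 0.5, 0.2]
finger_gap: 0.996
```

Run:
```python
from h import *
p=optics.read_camera("wrist"); save(p,"w22")
print(proj(p,[[*st(-.122,0),.12]]))
s=sense(); plan(.570,.1145,.245,2.126)
```

```text
[[321.78784984 242.39242669]]
t 49.77 at [ 0.4508 -0.0281  0.2388] yaw 1.526 gap 0.998 F [-0.3  0.3  0.4] | spin -0.600 -> then tool xyz cm 5.84 17.65 -0.62 (len 18.6)
```

View pics/w22.png

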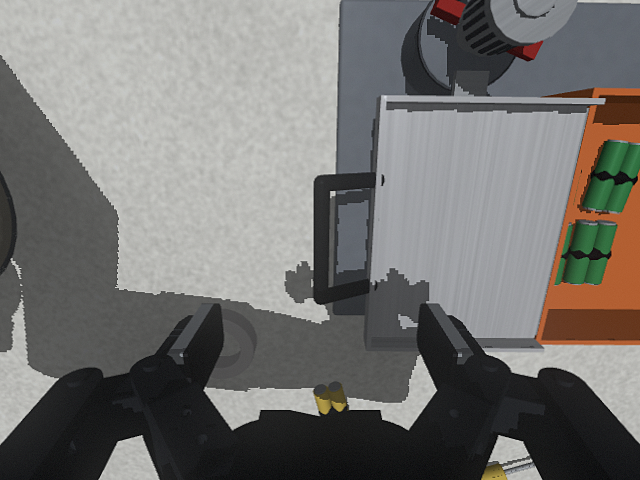

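Request:
carry_out:
  motion:
    - {"xyz":[0,0,-0.6],"spin":-0.15,"jaw":0}
    - {"xyz":[0,0,0],"spin":-0.15,"jaw":0}
    - {"xyz":[0,0,0],"spin":-0.15,"jaw":0}
    - {"xyz":[0,0,0],"spin":-0.15,"jaw":0}
    - {"xyz":[1.4,4.4,0],"spin":0,"jaw":0}
    - {"xyz":[1.4,4.4,0],"spin":0,"jaw":0}
    - {"xyz":[1.5,4.4,0],"spin":0,"jaw":0}
    - {"xyz":[1.5,4.4,0],"spin":0,"jaw":0}
    - {"xyz":[0,0,0],"spin":0,"jaw":0}
    - {"xyz":[0,0,0],"spin":0,"jaw":0}

```text
t: 51.02
tool_pos: [0.5693, 0.1135, 0.2441]
tcp_rot: [-3.138, -0.002, 2.126]
force: [-0.3, 0.2, 0.2]
finger_gap: 1.0
```

Run:
```python
from h import *
plan(.570,.1145,.133,2.126)
p=optics.read_camera("wrist"); save(p,"w23")
im=p["img"][190:310,260:380,::-1]
cv2.imwrite("pics/z5.png",cv2.resize(im,None,fx=5,fy=5,interpolation=cv2.INTER_CUBIC))
```

```text
t 51.02 at [0.5693 0.1135 0.2441] yaw 2.126 gap 1.000 F [-0.3  0.2  0.2] | spin 0.000 -> then tool xyz cm 0.05 0.11 11.11 (len 11.1)
```

View pics/z5.png

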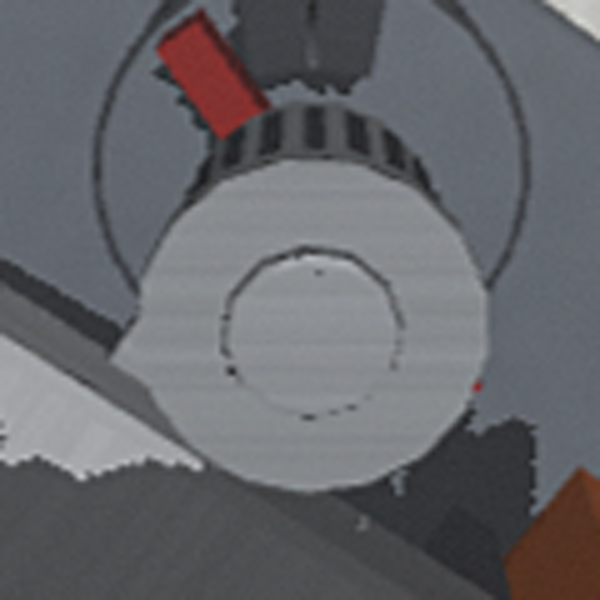

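Request:
carry_out:
  motion:
    - {"xyz":[0,0.1,2],"spin":0,"jaw":0}
    - {"xyz":[0,0,3],"spin":0,"jaw":0}
    - {"xyz":[0,0,3],"spin":0,"jaw":0}
    - {"xyz":[0,0,2],"spin":0,"jaw":0}
    - {"xyz":[0,0,1],"spin":0,"jaw":0}
    - {"xyz":[0,0,0],"spin":0,"jaw":0}
    - {"xyz":[0,0,0],"spin":0,"jaw":0}

```text
t: 51.95
tool_pos: [0.5718, 0.114, 0.1369]
tcp_rot: [3.14, 0.001, 2.125]
force: [-0.6, -0.6, 0.3]
finger_gap: 0.996
```

Run:
```python
from h import *
plan(.570,.1145,.133,2.126)
```

```text
t 51.95 at [0.5718 0.114  0.1369] yaw 2.125 gap 0.996 F [-0.6 -0.6  0.3] | spin -0.001 -> then tool xyz cm 0.14 -0.13 0.39 (len 0.4)
```

Request:
carry_out:
  motion:
    - {"xyz":[0.1,-0.1,0.3],"spin":0,"jaw":0}
    - {"xyz":[0,0,0],"spin":0,"jaw":90}
    - {"xyz":[0,0,0],"spin":0,"jaw":200}
    - {"xyz":[0,0,0],"spin":0,"jaw":200}
    - {"xyz":[0,0,0],"spin":0,"jaw":200}
    - {"xyz":[0,0,0],"spin":0,"jaw":200}
  grip_force: 60

```text
t: 52.7
tool_pos: [0.5701, 0.1146, 0.1332]
tcp_rot: [3.141, 0.0, 2.126]
force: [-1.3, 0.1, 5.5]
finger_gap: 0.516
```

Request:
carry_out:
  motion:
    - {"xyz":[0,0,-0.4],"spin":0,"jaw":200}
    - {"xyz":[0,0,-0.4],"spin":0,"jaw":200}
    - {"xyz":[0,0,-0.4],"spin":0,"jaw":200}
    - {"xyz":[0,0,-0.4],"spin":0,"jaw":200}
    - {"xyz":[0,0,-0.05],"spin":0,"jaw":200}
    - {"xyz":[0,0,0],"spin":0,"jaw":200}

```text
t: 53.45
tool_pos: [0.5699, 0.1146, 0.1491]
tcp_rot: [-3.141, -0.0, 2.126]
force: [1.9, 1.7, -6.9]
finger_gap: 0.515
```

Request:
carry_out:
  motion:
    - {"xyz":[0,0,0],"spin":0.12,"jaw":200}
    - {"xyz":[0,0,0],"spin":0.12,"jaw":200}
    - {"xyz":[0,0,0],"spin":0.12,"jaw":200}
    - {"xyz":[0,0,0],"spin":0.12,"jaw":200}
    - {"xyz":[0,0,0],"spin":0.12,"jaw":200}
    - {"xyz":[0,0,0],"spin":0.12,"jaw":200}
    - {"xyz":[0,0,0],"spin":0.12,"jaw":200}
    - {"xyz":[0,0,0],"spin":0.12,"jaw":200}
    - {"xyz":[0,0,0],"spin":0.12,"jaw":200}
    - {"xyz":[0,0,0],"spin":0.1,"jaw":200}

```text
t: 54.7
tool_pos: [0.5695, 0.1146, 0.1489]
tcp_rot: [-3.141, 0.001, 0.943]
force: [1.8, 2.0, -6.2]
finger_gap: 0.517
```

Run:
```python
from h import *
s=sense(); print(s["tool_pos"],s["finger_gap"],s["force"],s["ft_torque"],s["tcp_rot"])
p=optics.read_camera("wrist"); save(p,"w24")
```

```text
[0.56950358 0.11455549 0.14890235] 0.5171543124598997 [ 1.79987615  1.9824367  -6.17865711] [ 0.1119756  -0.32557129  0.06396471] [-3.14077601e+00  5.93808763e-04  9.42587275e-01]
```

View pics/w24.png

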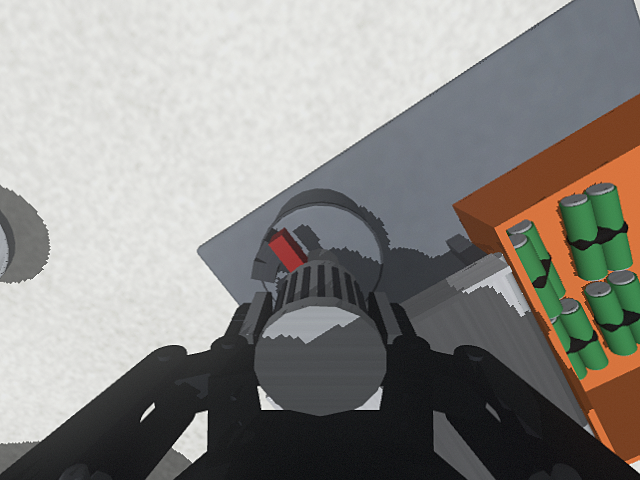

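Request:
carry_out:
  motion:
    - {"xyz":[0,0,0],"spin":0.03,"jaw":200}
    - {"xyz":[0,0,0],"spin":0,"jaw":200}
    - {"xyz":[0,0,0],"spin":-0.02,"jaw":200}
    - {"xyz":[0,0,0.4],"spin":0,"jaw":200}
    - {"xyz":[0,0,0.4],"spin":0,"jaw":200}
    - {"xyz":[0,0,0.4],"spin":0,"jaw":200}
    - {"xyz":[0,0,0.3],"spin":0,"jaw":200}
    - {"xyz":[0,0,0.1],"spin":0,"jaw":200}
    - {"xyz":[0,0,0],"spin":0,"jaw":200}

```text
t: 55.88
tool_pos: [0.5697, 0.1146, 0.1334]
tcp_rot: [-3.141, 0.0, 0.936]
force: [-2.4, 1.0, -3.7]
finger_gap: 0.52
```

Run:
```python
from h import *
s=sense(); print(s["tool_pos"],s["finger_gap"],s["force"],s["ft_torque"],s["tcp_rot"])
```

```text
[0.569736   0.11462271 0.13343733] 0.5196946057930281 [-2.40659174  0.95082448 -3.72252174] [0.21318908 0.4564813  0.01149521] [-3.14130748e+00  3.78328483e-06  9.35880668e-01]
```

Request:
carry_out:
  motion:
    - {"xyz":[0,0,0.05],"spin":0,"jaw":200}
    - {"xyz":[0,0,0],"spin":0,"jaw":60}
    - {"xyz":[0,0,0],"spin":0,"jaw":0}
    - {"xyz":[0,0,0],"spin":0,"jaw":0}
    - {"xyz":[0,0,0],"spin":0,"jaw":0}
    - {"xyz":[0,0,-3],"spin":0,"jaw":0}
    - {"xyz":[0,0,-4],"spin":0,"jaw":0}
    - {"xyz":[0,0,-4],"spin":0,"jaw":0}
    - {"xyz":[0,0,0],"spin":0,"jaw":0}

```text
t: 57.0
tool_pos: [0.572, 0.1147, 0.2467]
tcp_rot: [3.136, -0.005, 0.936]
force: [1.4, 0.4, -0.5]
finger_gap: 0.999
```

Run:
```python
from h import *
p=optics.read_camera("wrist"); save(p,"w25")
p=optics.read_camera("scene"); save(p,"s9")
cv2.imwrite("pics/z6.png",cv2.resize(p["img"][190:400,230:430,::-1],None,fx=2.8,fy=2.8,interpolation=cv2.INTER_CUBIC))
for r in packs(p,"y"): print("Y",r)
for o in ["tape_roll","solder_spool","flux_tin","parts_bowl"]:
  print(o,[(np.round(back(p,d["at"],0),3).tolist(),round(d["confidence"],2)) for d in optics.landmark_of(o,p)][:1])
```

```text
Y (0.4558, -0.2903, -1.382, 0.066, 0.037, np.int32(329))
Y (0.6454, -0.4266, 0.321, 0.089, 0.023, np.int32(387))
tape_roll []
solder_spool [([0.661, 0.449, 0.0], 0.78)]
flux_tin [([0.596, -0.491, 0.0], 0.71)]
parts_bowl [([0.323, 0.284, 0.0], 0.66)]
```

View pics/w25.png

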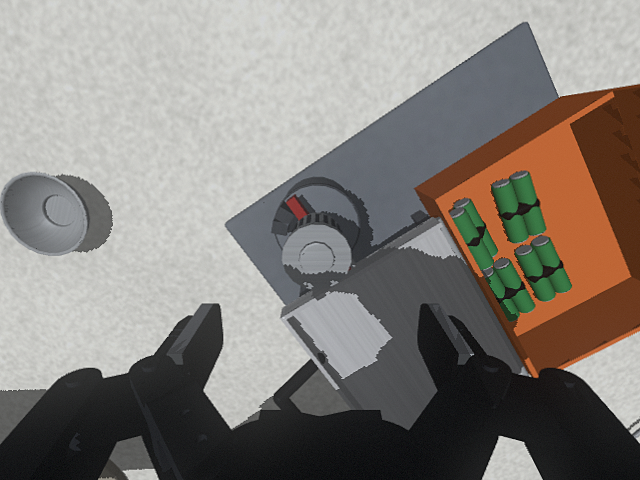

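View pics/z6.png

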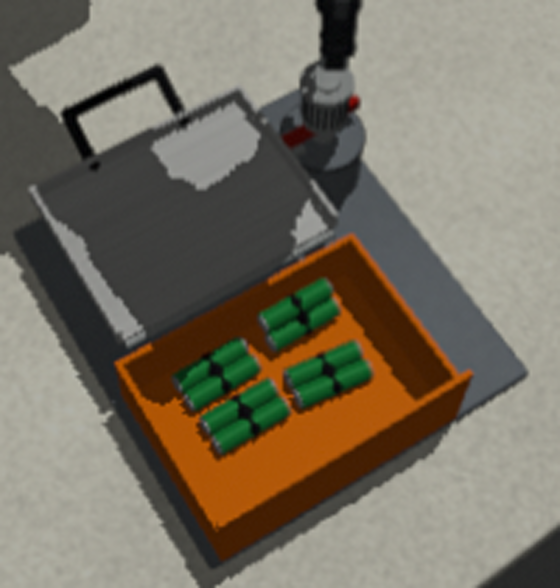

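Run:
```python
from h import *
print(ctrl.finish_job()); print(sense()["t"])
```

```text
the job is handed in; nothing more can be done
None
the job is handed in; nothing more can be done
```

The job is done and handed in at about 57 s. All four green packs are in the orange bin, the tray is level and the latch is locked again.

I laid the packs on the locked tray, then lifted the collar about 16 mm and turned it counter-clockwise until the torque showed the stop. I let it drop there, tipped the tray to about 0.8 rad by its handle, and lowered it. Then I lifted the collar, turned it back and let it drop in the locked notch.

**Last checks:**
- **Bin and tray:** the pictures show four packs in the bin and an empty, level tray. The handle appears in the same place as before the lift.
- **Latch:** the red tongue is back over the tray. The collar looks the same size in the picture as when it was first down, and the spring force had fallen to about 4 N before I let go.
- **Yellow pack and driver:** both were measured within about 2 mm of where they started.

**What did not go cleanly:**
- **Tray lowering:** I pressed the tray onto its stops with about 33 N at the handle, because the bar had shifted about 5 mm in the grip. I eased off before releasing, and it stayed level.
- **Bystanders:** the last check did not find the tape roll, because the arm's shadow was over it. The bowl's position estimate differed by about 25 mm from the first one, which came from another camera, but it sits in almost the same place in wrist pictures from the same pose before and after. I did not re-measure the multimeter.

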